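# Park the dough mixer's gear lever and turn the tile to free

## Task

The dough is done: bring the mixer's gear lever from the fast slot (three red dots) through the zigzag gate to the park slot (big green dot), fully home against the end of that slot; feel your way and never force the lever against the gate. Also turn the two-sided tile on its stand right round, so that its green face looks out to the front, where the robot stands, instead of the red one. Leave the shaker, the utensil jar, the mug and the beaker standing where they are.

Things in the scene. Friction and masses are not known exactly. Their poses are not given: they have to be found in the camera images.
- mixer: Bench dough mixer, fixed: cream base 260 (x) by 420 (y) mm, deck at height 110. Origin on the worktop; +x to its back, +y to its left, z up; base from x -130 to 130, y -195 to 225 mm. Bowl on the left: centre y 125, radius 95, rim at height 220. Roller-arm post at x 115, y 100, arm at height 280. Gear gate and lever on the right part of the deck.
- knob (a point): Centre of the red ball knob, 30 mm across, on the gear lever (square stem 10 mm). Pivot 150 mm below it (mixer x 0, y -115, height 30), gate 84 mm above the pivot: the knob moves 1.8 times as far as the stem in the gate and the gate feels 1.8 times the push. Tips front/back and left/right, stays where left, friction about 2 N at the knob. Keep pushes under 25 N (80 N at the gate is too much).
- lever: The gear lever: square steel stem, 10 x 10 mm, 140 long, with the ball knob on top. Origin at its pivot, inside the mixer's base 30 mm above the worktop; z along the stem towards the knob.
- gate_mid (a point): Nominal centre of the lever's gate, on top of the aluminium plate (height 117 mm). One zigzag slot, 13 mm wide (fast slot 30 mm) for the square 10 mm stem. The plate is screwed on through long holes and really sits up to 8 mm left or right (mixer y) of its nominal place: feel for walls and openings. Dots: 3 red fast, 2 orange medium, 1 yellow slow, big green park.
- turn1 (a point): Nominal knob centre at the first turn: from the fast slot the lever goes straight to the front until the wall of the front run stops it here. This and the next six points are fixed to the mixer and nominal: the real places lie up to 15 mm left or right of them at the knob, all by the same shift; front/back they are true to about 1 mm.
- medium (a point): Nominal knob centre at the right end of the front run (medium pocket, two orange dots): from turn1 the lever goes to the right until the end wall stops it here.
- cross (a point): Nominal knob centre at the crossing slot that leads from the front run to the back run. Its centre lies 16 mm (at the knob) left of where the end wall of the medium pocket stops the lever; the lever enters it within about 2.5 mm of that centre (at the knob), else it meets the solid lip beside it.
- turn2 (a point): Nominal knob centre at the back end of the crossing: from cross the lever goes straight to the back until the wall stops it here.
- slow (a point): Nominal knob centre at the right end of the back run (slow pocket, one yellow dot): from turn2 the lever goes to the right until the end wall stops it here.
- mouth (a point): Nominal knob centre in front of the park slot's mouth, in the back run: 12 to 14.5 mm (at the knob) left of where the end wall of the slow pocket stops the lever; it enters within about 2.5 mm of that.
- home (a point): Nominal knob centre in the park slot: from mouth the lever goes straight to the front until the end of the slot stops it here, fully home (about 47 mm in front of mouth).
- stand: Fixed stand of the two-sided tile: dark steel foot 90 mm across, 14 high, with a thin post 85 high. Origin on the worktop on the post's axis; its -x axis is the front, +y to the left as seen from the front. It stands to the left or to the right of the mixer, where the utensil jar may stand otherwise.
- tile (a joint): Turn of the tile about the upright post, rad, counter-clockwise from above; 0 = red face (white bar) to the front, pi = green face (white ring) to the front. Stops at 0 and pi, light friction (0.035 N m), stays where it is left. From 0 it turns only counter-clockwise: its right edge goes to the back.
- tile_mid (a point): Centre of the tile, on the post axis, 121 mm above the worktop. Tile 100 wide, 70 high (from 85 to 155 mm above the worktop), 8 thick, nothing above it. At joint 0 its width lies along the stand's y; its own -x side is the red face, +x side the green face.
- jar: White utensil jar, 90 mm across, 130 high, with a spoon and a spatula sticking out to 240; loose, on the other side of the mixer from the tile. Origin under its centre. Leave it.
- mug: Blue mug, 80 mm across, 95 high, handle at its +y, loose, near left. Origin under its centre. Leave it.
- beaker: Blue plastic beaker, 72 mm across, 110 high, loose, near right. Origin under its centre. Leave it.
- shaker: Small glass salt shaker with a steel top, 40 mm across, 77 high, standing loose on the mixer's deck near its front edge, between gate and bowl. Origin under its centre. Leave it.
Things that resemble listed ones, but are neither listed nor needed, are in the scene too. Leave any purple look-alike of the stand alone.

How it is judged:
By the outcome, as a careful person would: the job done as asked, in the order asked, and still so for the second after the job is handed in, with the robot touching nothing.
It also fails if it takes over 72 s, if anything falls off the work surface, if the arm or the gripper's body presses on something with over 40 N, if the wrist force passes 120 N, or if a joint passes its speed limit or range.

## Robot

A 6-joint arm with a two-finger parallel gripper is mounted at the origin on the work surface. World frame = base frame: x ahead of the robot, y to its left, z up, the work surface at z = 0. Lengths are in m, angles in rad, forces in N, time in s.
With the tool pointing down it reaches from about 0.275 to 0.725 m from the base axis. Payload 15.9 kg.
Tool frame: the origin (TCP) lies at the very end of the fingers, on their centre line; the grasp point (between the pads) lies 19 mm behind it; x points along the fingers, y is the direction in which the jaws open and shut, and the axes are right-handed (so a half turn about x gives the same grasp; the last joint's range is limited). The gripper opens to 85 mm and grips with 20 to 120 N. Pads are 22 mm wide; open, the fingers measure 114 mm over their backs; the gripper's body (76 mm by 85 mm) begins 54 mm behind the grasp point. The pads swing forward as they close: fully open they stand 13 mm farther back than shut.
Start: joints at [-1.281, 0.213, -0.034, 1.323, 0, 1.571], TCP at [0.143, -0.479, 0.198] pointing down, gripper open.
Joint ranges: [-2.98, 2.98], [-0.74, 1.72], [-1.14, 1.35], [-2.1, 2.04], [-1.57, 1.44], [-3.14, 3.14]. Speed limits (rad/s): [1.89, 1.89, 2.39, 2.57, 3.14, 3.14].

## Interface

Orientations are given as a rotation vector (axis times angle).
In Python, from cell import robot gives the robot as it stands.
- The arm moves only by the shell command python3 -m pendant 'ROWS' [FORCE]. ROWS is JSON, a list of rows, each an object of numbers: "dx", "dy", "dz": the shift along the tool's x, y, z in mm; "roll": the turn about the tool's x in rad; "fingers": the finger opening in mm, from 0 to 85.4. In form: [{"dx": .., "dy": .., "dz": .., "roll": .., "fingers": ..}, ...]. A call has 1 to 12 rows; each row is the pose to reach, as a shift and turn from the pose measured when the call began, along the tool's axes at that moment; what a row does not reach only later rows make up. A row lasts 1/12 s, in which the tool goes at most 41.7 mm and 7.16 degrees, less where a joint would pass 70% of its speed; a pose out of reach is approached as far as the arm can. A call with a gripper value outside its range is refused whole. The fingers move at their own pace and stop on an object; FORCE is the grip in N (left out, the last holds). Time passes only in rows, so rows that repeat a pose let the fingers close. It gives the time, the measured TCP pose, the force and the opening at its end, in the units of the state.
- robot.read_state(): the state, without advancing time (a new reading comes with each control period).
- robot.read_camera(name): name is "side" or "top" or "wrist"; returns a dict with "color" (384x512x3 uint8, blue, green, red), "camera_matrix" (3x3 intrinsics, pixels), "rvec" (rotation vector, rad) and "tvec" (3), from world to camera coordinates, as OpenCV has them. Camera axes: x right, y down, z forward; pixel columns grow to the right and rows downward; lengths in m; the calibration is good to about 2 mm. The wrist camera is an equidistant fisheye: a pixel r from the principal point sees the ray r / f radians off the axis. A picture is of the moment at which its call begins. There is no depth.
- robot.close_job(): hands the job in, once; it reports no verdict.
The state is a dict: "t": time; "q": joint angles; "dq": joint speeds; "effort": joint torques, N m; "position": TCP position; "tcp_rot": TCP orientation; "wrist_force": force on the tool from outside, world axes, zero at the start; "torque": the same for the moment, N m; "gripper_width": opening from 0.0 (shut) to 1.0 (fully open).
Only numpy, scipy, OpenCV 4.12 (cv2) and the standard library are available. Lean on these libraries where they do the work, as an engineer would, in place of code of your own. Each camera call takes 0.05 s, during which the arm holds its last target.

## Working session

There is one attempt and no reset: what is moved stays moved. The work goes in short steps, Python scripts to look and compute and a shell command to move; the robot and the scene stay as the last step left them, time stands still between calls to the robot, and variables do not carry over. Pictures are saved under pics/ and viewed, and the job is handed in when it is done.

```bash
ls; mkdir -p pics
python3 - <<'E'
from cell import robot
import cv2,numpy as np
s=robot.read_state(); print(s)
for n in ["side","top","wrist"]:
    c=robot.read_camera(n); cv2.imwrite(f"pics/{n}0.png",c["color"]); np.savez(f"pics/{n}0.npz",**c)
    print(n,c["camera_matrix"].tolist(),c["rvec"],c["tvec"])
E
```

```text
pics
{'t': 0.0, 'q': array([-1.28104033e+00,  2.13363813e-01, -3.50570384e-02,  1.32345754e+00,
        3.84402584e-06,  1.57080420e+00]), 'dq': array([ 0.00039055, -0.00055181,  0.00080273,  0.00136328,  0.00076143,
       -0.00172475]), 'effort': array([ 5.51469420e-04, -6.86162996e+01,  4.87110865e+01,  1.78430410e-02,
        4.20422055e-05,  3.86903582e-05]), 'position': array([ 0.14275852, -0.47881442,  0.19791315]), 'tcp_rot': array([ 2.06615311,  0.30258564, -2.06647139]), 'wrist_force': array([-0.88379042, -0.70509387, -0.0706784 ]), 'torque': array([ 0.02013878, -0.00648752,  0.01034201]), 'gripper_width': 1.0011112395120436}
side [[410.87663912792095, 0.0, 257.14065413615316], [0.0, 410.87663912792095, 192.9797502130371], [0.0, 0.0, 1.0]] [ 0.70012037 -2.53702566  1.20746505] [0.34522806 0.2772892  0.97578144]
top [[357.7006807566256, 0.0, 253.46584850786778], [0.0, 357.7006807566256, 184.2976019439111], [0.0, 0.0, 1.0]] [ 2.15626992 -2.18017006  0.10070133] [-0.04990869  0.45736838  1.34731616]
wrist [[297.3186396354542, 0.0, 254.04235481667646], [0.0, 297.3186396354542, 189.13461440632832], [0.0, 0.0, 1.0]] [-2.3012801   1.71429253  0.27998165] [-0.50041309 -0.04055534  0.38097262]
```

View pics/side0.png

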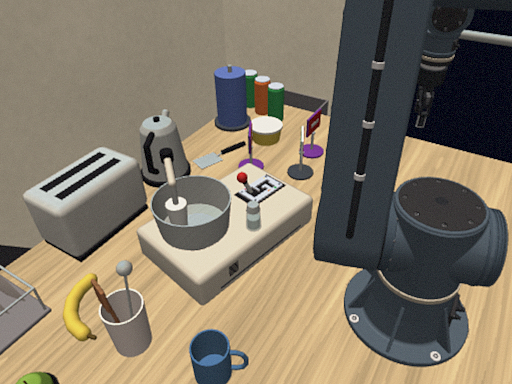

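View pics/top0.png

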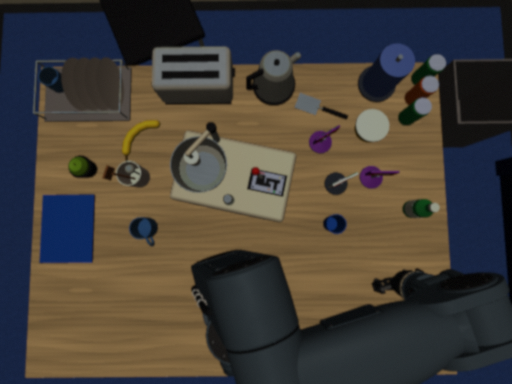

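View pics/wrist0.png

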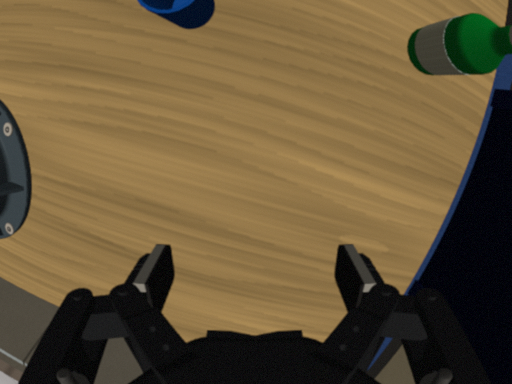

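The side view shows the mixer in the middle, with the red knob at (242,178), the shaker at (253,213), the real stand with its dark foot at (300,172), and purple decoys beside it. In the top view the mixer's corners are near (190,132), (295,152), (282,219) and (172,197), the knob is at (255,171), the stand foot is at (335,184), and the beaker is at (335,223).

Run:
```python
import cv2,numpy as np
t=cv2.imread("pics/top0.png"); s=cv2.imread("pics/side0.png")
a=cv2.resize(t[120:240,160:300],None,fx=5,fy=5,interpolation=cv2.INTER_CUBIC)
a=np.clip(a.astype(float)*1.6,0,255).astype(np.uint8)
cv2.imwrite("pics/topz.png",a)
b=cv2.resize(s[90:240,220:350],None,fx=4,fy=4,interpolation=cv2.INTER_CUBIC)
cv2.imwrite("pics/sidez.png",b)
d=cv2.resize(t[110:250,300:420],None,fx=4,fy=4,interpolation=cv2.INTER_CUBIC)
cv2.imwrite("pics/topz2.png",np.clip(d.astype(float)*1.6,0,255).astype(np.uint8))
```

```text
(no output)
```

View pics/topz.png

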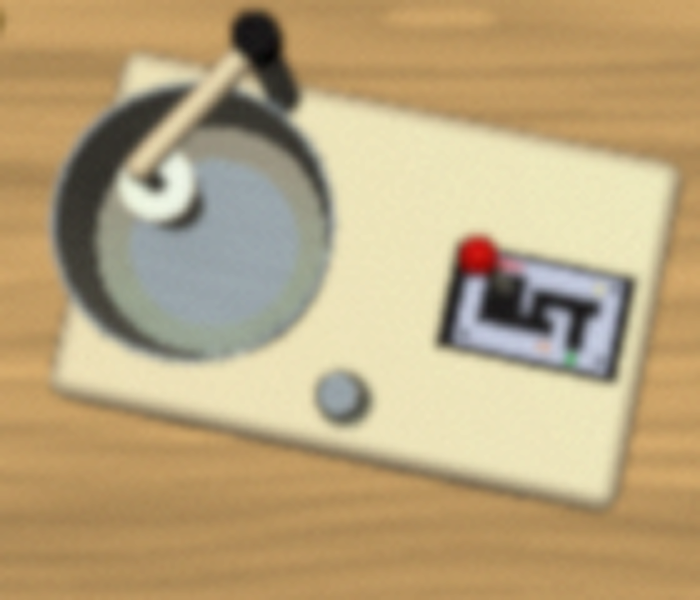

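View pics/sidez.png

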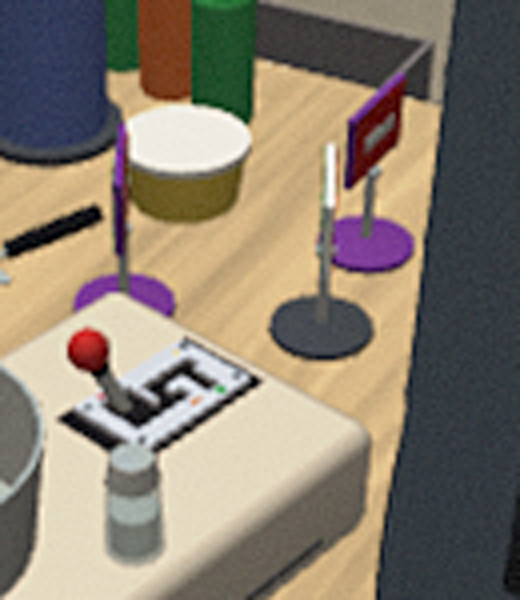

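View pics/topz2.png

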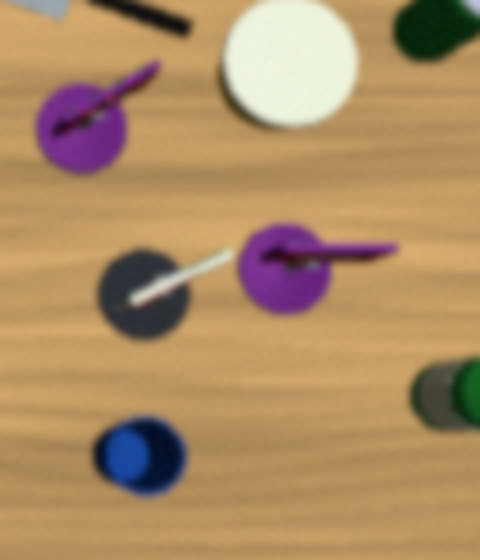

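```bash
cat > h.py <<'E'
import cv2,numpy as np
class C:
    def __init__(s,n):
        d=np.load(f"pics/{n}.npz"); s.K=d["camera_matrix"]; s.R=cv2.Rodrigues(d["rvec"])[0]; s.t=d["tvec"].ravel(); s.img=d["color"]; s.o=-s.R.T@s.t
    def ray(s,uv):
        v=s.R.T@np.linalg.inv(s.K)@np.array([uv[0],uv[1],1.]); return v/np.linalg.norm(v)
    def plane(s,uv,z):
        r=s.ray(uv); return s.o+r*(z-s.o[2])/r[2]
    def proj(s,p):
        c=s.K@(s.R@np.asarray(p)+s.t); return c[:2]/c[2]
def tri(c1,u1,c2,u2):
    A=[];b=[]
    for c,u in((c1,u1),(c2,u2)):
        r=c.ray(u);P=np.eye(3)-np.outer(r,r);A.append(P);b.append(P@c.o)
    return np.linalg.lstsq(np.vstack(A),np.hstack(b),rcond=None)[0]
E
python3 - <<'E'
from h import *
T=C("top0");S=C("side0");print(T.o,S.o)
def red(c):
    h=cv2.cvtColor(c.img,cv2.COLOR_BGR2HSV);return (((h[...,0]<6)|(h[...,0]>174))&(h[...,1]>190)&(h[...,2]>70)).astype(np.uint8)
for c in(T,S):
    n,l,st,ce=cv2.connectedComponentsWithStats(red(c))
    print([(st[i,4],ce[i].round(1)) for i in range(1,n) if st[i,4]>5])
# cream
h=cv2.cvtColor(T.img,cv2.COLOR_BGR2HSV)
for p in [(240,210),(250,150),(200,220),(262,212)]: print(p,h[p[1],p[0]])
E
```

```text
[ 0.32214384 -0.06189441  1.38539885] [-0.01933608  0.67358123  0.83314799]
[(np.int32(35), array([255.1, 170.8]))]
[(np.int32(96), array([313.9, 122.4])), (np.int32(68), array([241.4, 177. ]))]
(240, 210) [ 23  60 137]
(250, 150) [ 26  53 148]
(200, 220) [ 18 126 111]
(262, 212) [ 25  53 148]
```

Run:
```python
from h import *
T=C("top0");S=C("side0")
k=tri(T,(255.3,170.9),S,(241.5,177.3));print("knob",k,T.proj(k),S.proj(k))
h=cv2.cvtColor(T.img,cv2.COLOR_BGR2HSV)
m=((h[...,1]<95)&(h[...,2]>100)).astype(np.uint8); m[:125]=0;m[225:]=0;m[:,:165]=0;m[:,300:]=0
n,l,st,ce=cv2.connectedComponentsWithStats(m);i=1+np.argmax(st[1:,4]);m=(l==i).astype(np.uint8)
cs=max(cv2.findContours(m,0,1)[0],key=cv2.contourArea)[:,0,:]
P=np.array([T.plane(p,.11)[:2] for p in cs])
r=cv2.minAreaRect(P.astype(np.float32)*1000);print(r,cv2.boxPoints(r))
# line fits
hull=P
for yaw in np.radians(np.arange(-20,0,1.)):pass
def side(pa,pb):
    a=T.plane(pa,.11)[:2];b=T.plane(pb,.11)[:2];d=(b-a)/np.linalg.norm(b-a);nn=np.array([-d[1],d[0]])
    s=(P-a)@d;q=(P-a)@nn;k=(abs(q)<.008)&(s>.02)&(s<np.linalg.norm(b-a)-.02)
    v=cv2.fitLine(P[k].astype(np.float32),cv2.DIST_HUBER,0,.001,.001).ravel();return v,k.sum()
Z=lambda x,y:(160+x/5,120+y/5)
for nm,a,b in(("back",(310,88),(680,165)),("right",(680,170),(612,500)),("front",(55,390),(610,505))):
    v,k=side(Z(*a),Z(*b));print(nm,v,k,np.degrees(np.arctan2(v[1],v[0])))
# stand foot
m2=((h[...,2]<75)&(h[...,1]<110)).astype(np.uint8);m2[:165]=0;m2[205:]=0;m2[:,:318]=0;m2[:,355:]=0
ys,xs=np.nonzero(m2);c=max(cv2.findContours(m2,0,1)[0],key=cv2.contourArea);(cx,cy),rr=cv2.minEnclosingCircle(c);print("foot",cx,cy,rr,T.plane((cx,cy),.014))
for z,n in(((300+133/4,110+298/4),'a'),((300+232/4,110+253/4),'b')): print(n,T.plane(z,.155))
```

```text
knob [ 0.48841541 -0.06247005  0.16905675] [255.29709851 170.89496412] [241.50732944 177.30074047]
((493.0343017578125, 28.420974731445312), (438.7415771484375, 266.747802734375), 77.58953857421875) [[ 315.63113 -157.15991]
 [ 576.14594 -214.48767]
 [ 670.4375   214.00186]
 [ 409.92267  271.32962]]
back [ 0.21785673  0.97598076  0.5903579  -0.07687291] 63 77.41682
right [ 0.9761993  -0.2168752   0.47092295 -0.18925112] 55 -12.525564
front [0.21891873 0.9757431  0.36171782 0.04177895] 100 77.35446
foot 335.5 183.0 11.543496131896973 [ 0.45905872 -0.37065716  0.014     ]
a [ 0.43986711 -0.33098423  0.155     ]
b [ 0.47800794 -0.41779328  0.155     ]
```

```bash
cat >> h.py <<'E'
def plan(p=None,jaw=None):
    """print tool-frame shift (mm) to world point p and roll to get jaw (y axis) at yaw angle jaw (deg)"""
    from cell import robot
    s=robot.read_state();R=cv2.Rodrigues(s["tcp_rot"])[0];x=s["position"]
    print("t %.2f tcp %s F %s Tq %s g %.3f"%(s["t"],(x*1000).round(1),s["wrist_force"].round(1),s["torque"].round(2),s["gripper_width"]),"q",s["q"].round(2))
    print("tool axes x,y,z world:",R[:,0].round(3),R[:,1].round(3),R[:,2].round(3),"jaw yaw %.1f"%np.degrees(np.arctan2(R[1,1],R[0,1])))
    if p is not None: print("shift",(R.T@(np.array(p)-x)*1000).round(1))
    if jaw is not None:
        a=np.degrees(np.arctan2(R[1,1],R[0,1]));d=-(jaw-a);d=(d+90)%180-90;print("roll rad",np.radians(d).round(3))
YAW=np.radians(-12.55);O=np.array([.4809,.0031])
def mw(x,y,z):
    c,s=np.cos(YAW),np.sin(YAW);return np.array([O[0]+c*x-s*y,O[1]+s*x+c*y,z])
def wm(p):
    c,s=np.cos(YAW),np.sin(YAW);d=np.asarray(p)[:2]-O;return np.array([c*d[0]+s*d[1],-s*d[0]+c*d[1],p[2]])
E
python3 - <<'E'
from h import *
from cell import robot
T=C("top0");S=C("side0");W=C("wrist0")
print("wristcam",W.o,"fwd",W.R[2])
plan((.488,-.062,.27),77.5)
print("knob m",wm((.4884,-.0625,.169)))
Z=lambda x,y:(160+x/5,120+y/5)
for n,p,z in(("shaker",Z(342,397),.187),("fastL",Z(485,320),.117),("tl",Z(460,247),.117),("tr",Z(633,278),.117),("bl",Z(438,345),.117),("br",Z(612,378),.117),
 ("plbl",Z(456,345),.117),("cross",Z(537,295),.117),("frontrun r",Z(550,325),.117),("backrun r",Z(600,307),.117),("park end",Z(578,348),.117),("green",Z(571,358),.117)):
    print(n,(wm(T.plane(p,z))*1000).round(1))
print("beaker",T.plane((335,223),.11))
E
```

```text
wristcam [ 0.22229635 -0.45607338  0.37387102] fwd [-0.30434581 -0.0903616  -0.948266  ]
t 0.15 tcp [ 142.8 -478.9  198. ] F [-0.2  0.6 -0.3] Tq [ 0.01 -0.05  0.01] g 1.002 q [-1.28  0.21 -0.03  1.32  0.    1.57]
tool axes x,y,z world: [-0.     0.001 -1.   ] [ 0.286 -0.958 -0.001] [-0.958 -0.286 -0.   ] jaw yaw -73.4
shift [ -71.7 -300.9 -449.9]
roll rad 0.508
knob m [ 0.02157512 -0.06240292  0.169     ]
shaker [-93.8   5.5 187. ]
fastL [-16.3 -76.5 117. ]
tl [ 31.4 -48.2 117. ]
tr [  35.  -173.7  117. ]
bl [-40.7 -47.5 117. ]
br [ -38.2 -173.3  117. ]
plbl [-38.1 -60.  117. ]
cross [   8.9 -109.1  117. ]
frontrun r [ -10.3 -122.5  117. ]
backrun r [   9.7 -154.8  117. ]
park end [ -22.2 -145.4  117. ]
green [ -30.3 -141.9  117. ]
beaker [ 0.30719398 -0.34254743  0.11      ]
```

```bash
python3 -m pendant '[{"dx":-35,"dy":-10,"dz":-10,"roll":0.1},{"dx":-65,"dy":-30,"dz":-35,"roll":0.2},{"dx":-72,"dy":-50,"dz":-65,"roll":0.3},{"dx":-72,"dy":-70,"dz":-98,"roll":0.4},{"dx":-72,"dy":-92,"dz":-131,"roll":0.5},{"dx":-72,"dy":-114,"dz":-164,"roll":0.508},{"dx":-72,"dy":-136,"dz":-197,"roll":0.508},{"dx":-72,"dy":-158,"dz":-230,"roll":0.508},{"dx":-72,"dy":-180,"dz":-263,"roll":0.508},{"dx":-72,"dy":-200,"dz":-296,"roll":0.508},{"dx":-72,"dy":-220,"dz":-325,"roll":0.508},{"dx":-72,"dy":-230,"dz":-340,"roll":0.508}]'; python3 -c "
from h import *
plan((.475,-.065,.27),77.5)"
```

```text
t 0.15 tcp [ 142.8 -478.9  198. ] F [-0.2  0.6 -0.3] Tq [ 0.01 -0.05  0.01] g 1.002 q [-1.28  0.21 -0.03  1.32  0.    1.57]
tool axes x,y,z world: [-0.     0.001 -1.   ] [ 0.286 -0.958 -0.001] [-0.958 -0.286 -0.   ] jaw yaw -73.4
shift [ -71.7 -301.8 -436.6]
roll rad 0.508validation failed for argument at $[0]...
```

```bash
python3 -m pendant '[{"dx":-35,"dy":-10,"dz":-10,"roll":0.1,"fingers":85}]'; python3 -m pendant --help
```

```text
t: 0.23
position: [0.1482, -0.465, 0.2281]
tcp_rot: [2.123, 0.213, -2.128]
wrist_force: [0.5, -0.9, -0.7]
gripper_width: 0.996invalid input: not JSON, or not a number
```

```bash
python3 -c "
from cell import robot;print(robot.read_state()['t'],robot.read_state()['position'])"
```

```text
0.2333 [ 0.14817103 -0.46496995  0.22806062]
```

```bash
python3 -c "
from h import *
plan((.475,-.065,.27),77.5)"
```

```text
t 0.23 tcp [ 148.2 -465.   228.1] F [ 0.5 -0.9 -0.7] Tq [ 0.01  0.   -0.01] g 0.996 q [-1.26  0.19  0.02  1.4  -0.    1.69]
tool axes x,y,z world: [-0.003  0.009 -1.   ] [ 0.19  -0.982 -0.009] [-0.982 -0.19   0.001] jaw yaw -79.1
shift [ -39.5 -331.  -396.7]
roll rad 0.409
```

```bash
python3 -m pendant '[{"dx":-25,"dy":-15,"dz":-18,"roll":0.1,"fingers":85},{"dx":-40,"dy":-40,"dz":-46,"roll":0.2,"fingers":85},{"dx":-40,"dy":-66,"dz":-76,"roll":0.3,"fingers":85},{"dx":-40,"dy":-92,"dz":-106,"roll":0.4,"fingers":85},{"dx":-40,"dy":-118,"dz":-138,"roll":0.409,"fingers":85},{"dx":-40,"dy":-144,"dz":-170,"roll":0.409,"fingers":85},{"dx":-40,"dy":-170,"dz":-202,"roll":0.409,"fingers":85},{"dx":-40,"dy":-196,"dz":-234,"roll":0.409,"fingers":85},{"dx":-40,"dy":-222,"dz":-266,"roll":0.409,"fingers":85},{"dx":-40,"dy":-248,"dz":-298,"roll":0.409,"fingers":85},{"dx":-40,"dy":-270,"dz":-322,"roll":0.409,"fingers":85},{"dx":-40,"dy":-280,"dz":-335,"roll":0.409,"fingers":85}]'; python3 -c "
from h import *
plan((.475,-.065,.27),77.5)"
```

```text
t: 1.23
position: [0.4256, -0.1238, 0.2699]
tcp_rot: [-2.099, 0.218, 2.108]
wrist_force: [-0.4, -1.4, -0.2]
gripper_width: 0.998
t 1.23 tcp [ 425.6 -123.8  269.9] F [-0.4 -1.4 -0.2] Tq [-0.06  0.03 -0.01] g 0.998 q [-0.29  0.1   0.01  1.49  0.01  3.07]
tool axes x,y,z world: [-0.003  0.009 -1.   ] [-0.214 -0.977 -0.009] [-0.977  0.214  0.005] jaw yaw -102.3
shift [  0.3 -68.  -35.7]
roll rad 0.003
```

```bash
python3 -m pendant '[{"dx":0,"dy":-5,"dz":-5,"roll":-0.12,"fingers":85},{"dx":0,"dy":-10,"dz":-8,"roll":-0.24,"fingers":85},{"dx":0,"dy":-16,"dz":-12,"roll":-0.36,"fingers":85},{"dx":0,"dy":-22,"dz":-15,"roll":-0.48,"fingers":85},{"dx":0,"dy":-28,"dz":-18,"roll":-0.6,"fingers":85},{"dx":0,"dy":-34,"dz":-20,"roll":-0.72,"fingers":85},{"dx":0,"dy":-40,"dz":-23,"roll":-0.84,"fingers":85},{"dx":0,"dy":-46,"dz":-26,"roll":-0.96,"fingers":85},{"dx":0,"dy":-52,"dz":-28,"roll":-1.08,"fingers":85},{"dx":0,"dy":-58,"dz":-31,"roll":-1.2,"fingers":85},{"dx":0,"dy":-63,"dz":-34,"roll":-1.32,"fingers":85},{"dx":0,"dy":-67,"dz":-36,"roll":-1.44,"fingers":85}]'; python3 -m pendant '[{"dx":0,"dy":0,"dz":0,"roll":-0.12,"fingers":70},{"dx":0,"dy":0,"dz":0,"roll":-0.13,"fingers":60}]'
python3 - <<'E'
from h import *
from cell import robot
c=robot.read_camera("wrist");cv2.imwrite("pics/wrist1.png",c["color"]);np.savez("pics/wrist1.npz",**c)
plan((.4884,-.0625,.15),167.5)
E
```

```text
t: 2.23
position: [0.4752, -0.0657, 0.27]
tcp_rot: [1.46, 1.039, -1.455]
wrist_force: [-0.5, 0.1, 1.0]
gripper_width: 0.99
t: 2.4
position: [0.4752, -0.0654, 0.2697]
tcp_rot: [1.362, 1.117, -1.357]
wrist_force: [-0.3, -0.1, -0.2]
gripper_width: 0.742
t 2.45 tcp [475.1 -65.6 269.8] F [-0.3 -0.4  0. ] Tq [ 0.01 -0.02  0.06] g 0.706 q [-0.14  0.18  0.1   1.5   0.01  1.64]
tool axes x,y,z world: [-0.004  0.01  -1.   ] [ 0.978 -0.208 -0.006] [-0.208 -0.978 -0.009] jaw yaw -12.0
shift [119.8  13.1  -4.8]
roll rad 0.008
```

View pics/wrist1.png

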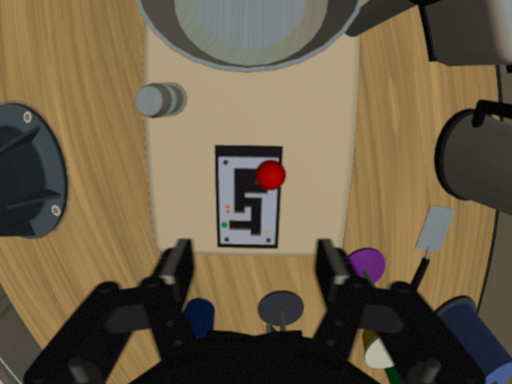

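The wrist view shows the gate slot clearly: knob at (271,175), park dot at (223,225), orange dots at (227,209), yellow dot at (268,235). I'll threshold the slot and cast its pixels onto z=0.117.

```bash
cat >> h.py <<'E'
def wplane(c,uv,z):
    d=np.array([uv[0]-c.K[0,2],uv[1]-c.K[1,2]]);r=np.hypot(*d);th=r/c.K[0,0]
    v=np.array([*(d/max(r,1e-9)*np.sin(th)),np.cos(th)]);v=c.R.T@v
    return c.o+v*(z-c.o[2])/v[2]
E
python3 - <<'E'
from h import *
W=C("wrist1")
im=cv2.resize(W.img[140:255,205:295],None,fx=5,fy=5,interpolation=cv2.INTER_CUBIC);cv2.imwrite("pics/gz.png",im)
g=cv2.cvtColor(W.img,cv2.COLOR_BGR2GRAY)
for r in range(165,245,4):
    print(r,''.join('#' if g[r,x]<90 else '.' for x in range(212,290)), (wm(wplane(W,(212,r),.117))*1000).round(0)[:2],(wm(wplane(W,(289,r),.117))*1000).round(0)[:2])
h=cv2.cvtColor(W.img,cv2.COLOR_BGR2HSV)
m=(((h[...,0]<6)|(h[...,0]>174))&(h[...,1]>190)&(h[...,2]>70)).astype(np.uint8)
n,l,st,ce=cv2.connectedComponentsWithStats(m);i=1+np.argmax(st[1:,4]);print(ce[i],st[i],(wm(wplane(W,ce[i],.169))*1000).round(1),wplane(W,ce[i],.169))
E
```

```text
165 ...###.........................................#######################........ [-38. -67.] [ 50. -66.]
169 ...###................##################################################...... [-39. -72.] [ 50. -70.]
173 ...###................####################################################.... [-39. -77.] [ 50. -75.]
177 ....##................###################################################..... [-39. -82.] [ 50. -80.]
181 ....###...............##################################################...... [-39. -86.] [ 51. -85.]
185 ....###...............###############################################......... [-39. -91.] [ 51. -90.]
189 ....###...............#########################################..####......... [-39. -96.] [ 51. -95.]
193 ....###...............###########................................####......... [ -39. -101.] [  51. -100.]
197 ....###...............############...............................###.......... [ -39. -106.] [  52. -104.]
201 ....###...............############################...............###.......... [ -40. -111.] [  52. -110.]
205 ....###.......
[... 499 characters left out ...]
......... [ -40. -137.] [  53. -136.]
225 .....###...###...################################...............###........... [ -41. -143.] [  54. -141.]
229 .....###..........................###############...............###........... [ -41. -148.] [  54. -146.]
233 .....###...............................##########...............###........... [ -41. -154.] [  54. -152.]
237 .....###.......................................................###............ [ -41. -159.] [  55. -157.]
241 ......##...............................................###.....###............ [ -42. -165.] [  55. -163.]
[270.04268293 174.94207317] [256 161  29  29 656] [ 25.5 -63.8 169. ] [ 0.49188886 -0.06467164  0.169     ]
```

View pics/gz.png

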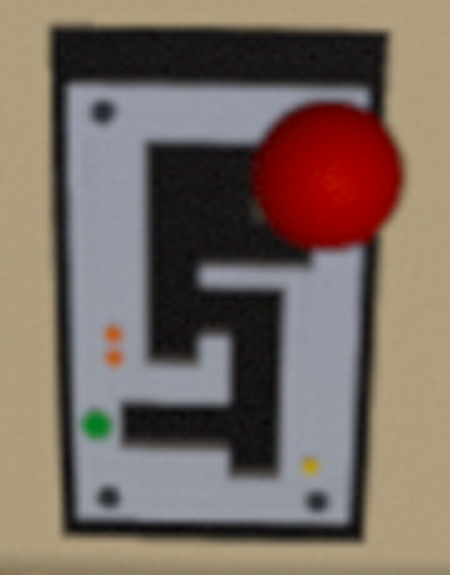

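```bash
python3 -m pendant '[{"dx":10,"dy":8,"dz":-3,"roll":0.008,"fingers":60},{"dx":35,"dy":15,"dz":-4,"roll":0.008,"fingers":60},{"dx":65,"dy":15,"dz":-4,"roll":0.008,"fingers":60},{"dx":90,"dy":15,"dz":-4,"roll":0.008,"fingers":60},{"dx":108,"dy":15,"dz":-4,"roll":0.008,"fingers":60},{"dx":117,"dy":15,"dz":-4,"roll":0.008,"fingers":60},{"dx":119,"dy":15,"dz":-4,"roll":0.008,"fingers":60},{"dx":119,"dy":15,"dz":-4,"roll":0.008,"fingers":60}]'
python3 - <<'E'
from h import *
from cell import robot
c=robot.read_camera("wrist");cv2.imwrite("pics/wrist2.png",c["color"]);np.savez("pics/wrist2.npz",**c)
plan()
E
```

```text
t: 3.12
position: [0.4901, -0.0636, 0.1507]
tcp_rot: [1.374, 1.108, -1.37]
wrist_force: [-0.1, 0.8, 0.4]
gripper_width: 0.699
t 3.17 tcp [490.6 -63.7 151.4] F [-0.2  1.   0.9] Tq [-0.   -0.06  0.05] g 0.704 q [-0.14  0.22 -0.14  1.21  0.01  1.65]
tool axes x,y,z world: [-0.004  0.01  -1.   ] [ 0.976 -0.218 -0.006] [-0.218 -0.976 -0.009] jaw yaw -12.6
```

View pics/wrist2.png

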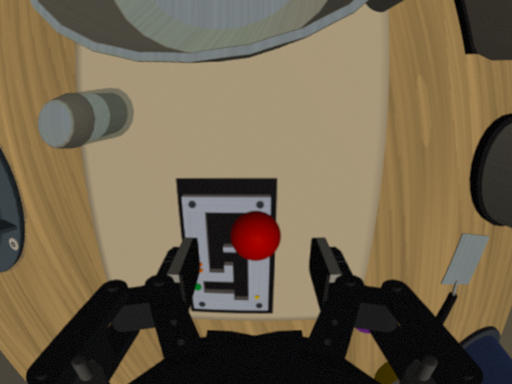

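Run:
```python
from h import *
W=C("wrist2")
h=cv2.cvtColor(W.img,cv2.COLOR_BGR2HSV)
m=(((h[...,0]<6)|(h[...,0]>174))&(h[...,1]>190)&(h[...,2]>70)).astype(np.uint8)
n,l,st,ce=cv2.connectedComponentsWithStats(m);i=1+np.argmax(st[1:,4]);p=wplane(W,ce[i],.169);print(ce[i],p,wm(p))
```

```text
[255.49971477 236.45978323] [ 0.49203621 -0.06522663  0.169     ] [ 0.02571693 -0.06427428  0.169     ]
```

```bash
python3 -m pendant '[{"dx":0,"dy":0,"dz":0,"roll":0,"fingers":35},{"dx":0,"dy":0,"dz":0,"roll":0,"fingers":29},{"dx":0,"dy":0,"dz":0,"roll":0,"fingers":26},{"dx":0,"dy":0,"dz":0,"roll":0,"fingers":26},{"dx":0,"dy":0,"dz":0,"roll":0,"fingers":26},{"dx":0,"dy":0,"dz":0,"roll":0,"fingers":26}]' 30
python3 - <<'E'
from h import *
plan()
E
```

```text
t: 3.67
position: [0.4907, -0.0637, 0.1515]
tcp_rot: [1.374, 1.107, -1.368]
wrist_force: [0.3, -0.8, -0.5]
gripper_width: 0.306
t 3.67 tcp [490.7 -63.7 151.5] F [ 0.3 -0.8 -0.5] Tq [ 0.    0.03 -0.02] g 0.306 q [-0.14  0.22 -0.14  1.21  0.01  1.65]
tool axes x,y,z world: [-0.003  0.009 -1.   ] [ 0.976 -0.218 -0.005] [-0.218 -0.976 -0.009] jaw yaw -12.6
```

```bash
python3 -m pendant '[{"dx":0,"dy":0,"dz":0,"roll":0,"fingers":20},{"dx":0,"dy":0,"dz":0,"roll":0,"fingers":20},{"dx":0,"dy":0,"dz":0,"roll":0,"fingers":20}]' 30
python3 - <<'E'
from h import *
from cell import robot
plan()
c=robot.read_camera("wrist");cv2.imwrite("pics/wrist3.png",c["color"])
E
```

```text
t: 3.92
position: [0.4906, -0.0637, 0.1515]
tcp_rot: [1.374, 1.107, -1.368]
wrist_force: [-0.2, -0.2, -0.8]
gripper_width: 0.237
t 3.92 tcp [490.6 -63.7 151.5] F [-0.2 -0.2 -0.8] Tq [-0.02 -0.01 -0.03] g 0.237 q [-0.14  0.22 -0.14  1.21  0.01  1.65]
tool axes x,y,z world: [-0.003  0.01  -1.   ] [ 0.976 -0.218 -0.005] [-0.218 -0.976 -0.009] jaw yaw -12.6
```

View pics/wrist3.png

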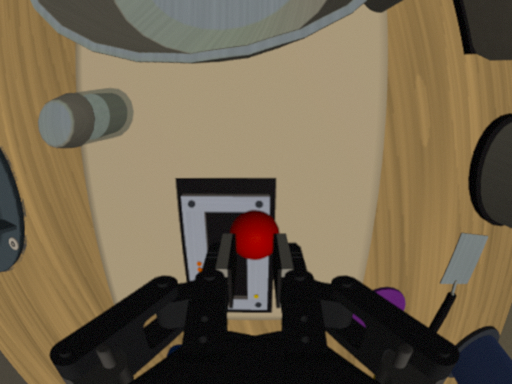

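Run:
```python
from h import *
from scipy.optimize import least_squares
def ray(c,uv,fish):
    if not fish: return c.ray(uv)
    p=wplane(c,uv,0);v=p-c.o;return v/np.linalg.norm(v)
T=C("top0");S=C("side0");A=C("wrist1");B=C("wrist2")
L=[(T,(255.3,170.9),0),(S,(241.5,177.3),0),(A,(270.0,174.9),1),(B,(255.5,236.5),1)]
M=[];b=[]
def solve(L):
    M=[];b=[]
    for c,u,f in L:
        r=ray(c,u,f);P=np.eye(3)-np.outer(r,r);M.append(P);b.append(P@c.o)
    p=np.linalg.lstsq(np.vstack(M),np.hstack(b),rcond=None)[0]
    print(p.round(4),wm(p).round(4),[(np.linalg.norm(np.cross(ray(c,u,f),p-c.o))*1000).round(1) for c,u,f in L])
solve(L);solve(L[:2]);solve(L[2:]);solve([L[1],L[3]])
# where does TCP & grasp project in B
for z in(.1515,.17):
    p=np.array([.4906,-.0637,z]);v=B.R@p+B.t;th=np.arctan2(np.hypot(v[0],v[1]),v[2]);r=B.K[0,0]*th;d=v[:2]/np.hypot(*v[:2]);print(z,B.K[0,2]+r*d[0],B.K[1,2]+r*d[1])
print(B.o,B.R[2])
```

```text
[ 0.4906 -0.0644  0.1675] [ 0.0241 -0.0638  0.1675] [np.float64(2.8), np.float64(0.8), np.float64(1.4), np.float64(1.9)]
[ 0.4884 -0.0625  0.1691] [ 0.0216 -0.0624  0.1691] [np.float64(0.0), np.float64(0.0)]
[ 0.4921 -0.0642  0.1709] [ 0.0255 -0.0633  0.1709] [np.float64(0.2), np.float64(0.2)]
[ 0.4916 -0.0672  0.1649] [ 0.0258 -0.0663  0.1649] [np.float64(0.1), np.float64(0.1)]
0.1515 252.855479748733 222.5205772920039
0.17 252.56891655948502 235.4585204194542
[0.50973983 0.01416442 0.32722802] [-0.07266484 -0.3018801  -0.95057258]
```

```bash
python3 -m pendant '[{"dx":0,"dy":0,"dz":0,"roll":0,"fingers":14},{"dx":0,"dy":0,"dz":0,"roll":0,"fingers":14},{"dx":0,"dy":0,"dz":0,"roll":0,"fingers":14}]' 30
python3 - <<'E'
from h import *
from cell import robot
plan()
c=robot.read_camera("wrist");cv2.imwrite("pics/wrist4.png",c["color"])
cv2.imwrite("pics/wrist4z.png",cv2.resize(c["color"][180:320,160:350],None,fx=4,fy=4,interpolation=cv2.INTER_CUBIC))
E
```

```text
t: 4.22
position: [0.4906, -0.0637, 0.1515]
tcp_rot: [1.374, 1.107, -1.368]
wrist_force: [-1.6, -0.1, -0.1]
gripper_width: 0.168
t 4.22 tcp [490.6 -63.7 151.5] F [-1.6 -0.1 -0.1] Tq [ 0.02 -0.01 -0.04] g 0.168 q [-0.14  0.22 -0.14  1.21  0.01  1.65]
tool axes x,y,z world: [-0.003  0.01  -1.   ] [ 0.976 -0.218 -0.005] [-0.218 -0.976 -0.009] jaw yaw -12.6
```

View pics/wrist4z.png

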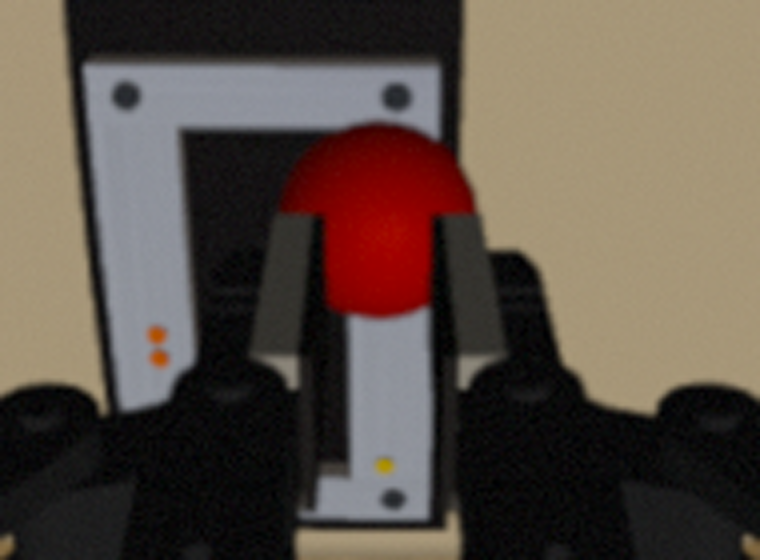

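Run:
```python
from h import *
from cell import robot
c=robot.read_camera("side");np.savez("pics/side1.npz",**c)
S=C("side1")
cv2.imwrite("pics/side1z.png",cv2.resize(c["color"][110:250,180:320],None,fx=4,fy=4,interpolation=cv2.INTER_CUBIC))
for z in(.1515,.1705): print(z,(S.proj((.4906,-.0637,z))-[180,110])*4)
```

```text
0.1515 [245.31887881 287.90099309]
0.1705 [244.22836181 265.58564148]
```

View pics/side1z.png

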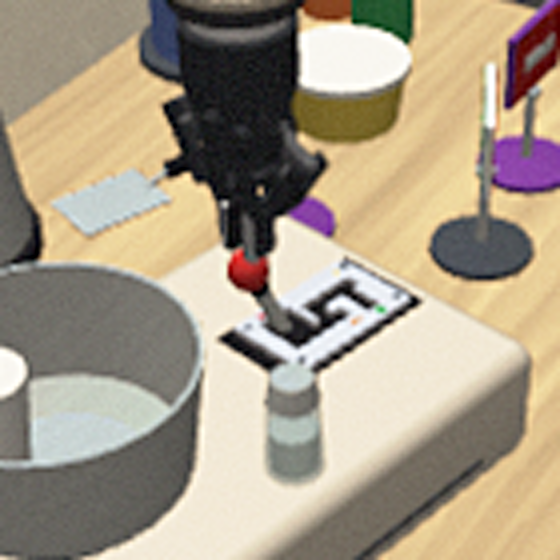

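```bash
python3 -m pendant '[{"dx":0,"dy":0,"dz":0,"roll":0,"fingers":50},{"dx":0,"dy":0,"dz":0,"roll":0,"fingers":50},{"dx":0,"dy":0,"dz":0,"roll":0,"fingers":50},{"dx":6,"dy":0,"dz":0,"roll":0,"fingers":50},{"dx":12,"dy":0,"dz":0,"roll":0,"fingers":50},{"dx":18,"dy":0,"dz":0,"roll":0,"fingers":50},{"dx":18,"dy":0,"dz":0,"roll":0,"fingers":50},{"dx":18,"dy":0,"dz":0,"roll":0,"fingers":50}]' 30;  python3 - <<'E'
from h import *
from cell import robot
plan()
c=robot.read_camera("side");np.savez("pics/side2.npz",**c)
cv2.imwrite("pics/side2z.png",cv2.resize(c["color"][110:250,180:320],None,fx=4,fy=4,interpolation=cv2.INTER_CUBIC))
E
```

```text
t: 4.98
position: [0.4901, -0.0635, 0.133]
tcp_rot: [1.374, 1.108, -1.369]
wrist_force: [0.1, -0.6, -0.4]
gripper_width: 0.591
t 4.98 tcp [490.1 -63.5 133. ] F [ 0.1 -0.6 -0.4] Tq [-0.   -0.04  0.04] g 0.591 q [-0.14  0.23 -0.18  1.17  0.01  1.66]
tool axes x,y,z world: [-0.004  0.01  -1.   ] [ 0.976 -0.218 -0.006] [-0.218 -0.976 -0.008] jaw yaw -12.6
```

View pics/side2z.png

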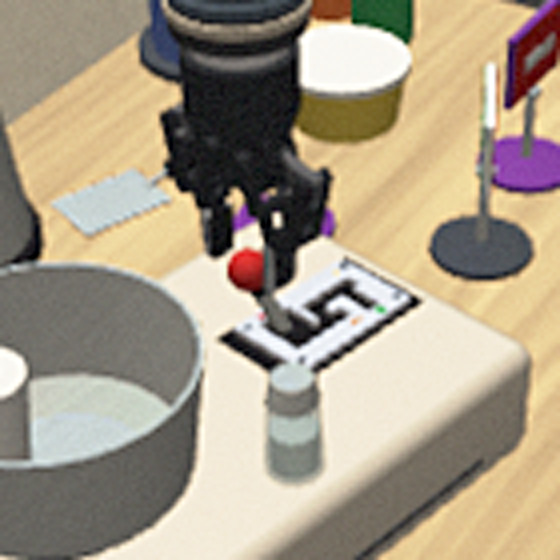

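Run:
```python
from h import *
B=C("wrist2")
for uv,d in(((254,233.5),.159),((255,240),.157)):
    v=wplane(B,uv,0)-B.o;v/=np.linalg.norm(v);p=B.o+v*d;print(p,wm(p))
print(wm((.4906,-.0637,.15)))
```

```text
[ 0.4934417  -0.05523617  0.18510508] [ 0.02491799 -0.05421712  0.18510508]
[ 0.49350411 -0.05745703  0.18846286] [ 0.02546149 -0.05637136  0.18846286]
[ 0.02398331 -0.0630962   0.15      ]
```

Run:
```python
from h import *
S=C("side2")
for s in(-1,1):
  for z in(.135,.15,.165): print(s,z,((S.proj((.4901+s*.976*.031,-.0635-s*.218*.031,z))-[180,110])*4).round())
```

```text
-1 0.135 [279. 326.]
-1 0.15 [278. 309.]
-1 0.165 [277. 291.]
1 0.135 [216. 289.]
1 0.15 [215. 272.]
1 0.165 [214. 254.]
```

```bash
python3 -m pendant '[{"dx":7,"dy":0,"dz":0,"roll":0,"fingers":50},{"dx":14,"dy":0,"dz":0,"roll":0,"fingers":50},{"dx":14,"dy":0,"dz":0,"roll":0,"fingers":40},{"dx":14,"dy":0,"dz":0,"roll":0,"fingers":30},{"dx":14,"dy":0,"dz":0,"roll":0,"fingers":24},{"dx":14,"dy":0,"dz":0,"roll":0,"fingers":22},{"dx":14,"dy":0,"dz":0,"roll":0,"fingers":22},{"dx":14,"dy":0,"dz":0,"roll":0,"fingers":22}]' 30;  python3 - <<'E'
from h import *
from cell import robot
plan()
c=robot.read_camera("side");np.savez("pics/side3.npz",**c)
cv2.imwrite("pics/side3z.png",cv2.resize(c["color"][110:250,180:320],None,fx=4,fy=4,interpolation=cv2.INTER_CUBIC))
E
```

```text
t: 5.7
position: [0.4902, -0.0634, 0.1193]
tcp_rot: [1.374, 1.108, -1.369]
wrist_force: [0.4, -0.8, -6.6]
gripper_width: 0.328
t 5.70 tcp [490.2 -63.4 119.3] F [ 0.4 -0.8 -6.6] Tq [-0.14 -0.02  0.03] g 0.328 q [-0.13  0.24 -0.21  1.13  0.01  1.66]
tool axes x,y,z world: [-0.004  0.01  -1.   ] [ 0.976 -0.218 -0.006] [-0.218 -0.976 -0.008] jaw yaw -12.6
```

View pics/side3z.png

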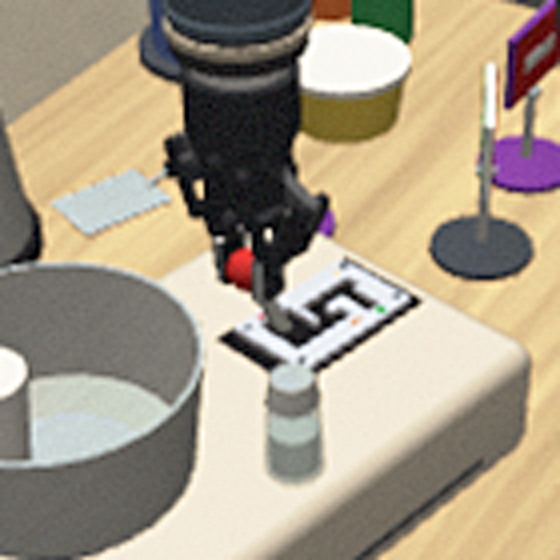

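```bash
python3 -m pendant '[{"dx":-1,"dy":-2,"dz":0,"roll":0,"fingers":22},{"dx":-1.5,"dy":-5,"dz":0,"roll":0,"fingers":22},{"dx":-2,"dy":-8,"dz":0,"roll":0,"fingers":22},{"dx":-2,"dy":-8,"dz":0,"roll":0,"fingers":22}]'
python3 -m pendant '[{"dx":-0.5,"dy":-3,"dz":0,"roll":0,"fingers":22},{"dx":-1,"dy":-6,"dz":0,"roll":0,"fingers":22},{"dx":-1,"dy":-9,"dz":0,"roll":0,"fingers":22},{"dx":-1,"dy":-10,"dz":0,"roll":0,"fingers":22}]'
```

```text
t: 6.08
position: [0.4818, -0.0617, 0.1213]
tcp_rot: [1.373, 1.108, -1.369]
wrist_force: [0.1, -2.5, -11.8]
gripper_width: 0.329
t: 6.42
position: [0.472, -0.0594, 0.1228]
tcp_rot: [1.374, 1.107, -1.368]
wrist_force: [2.4, 0.1, -2.4]
gripper_width: 0.33
```

```bash
python3 -m pendant '[{"dx":0,"dy":-3,"dz":0,"roll":0,"fingers":22},{"dx":0,"dy":-6,"dz":0,"roll":0,"fingers":22},{"dx":0,"dy":-9,"dz":0,"roll":0,"fingers":22},{"dx":0,"dy":-10,"dz":0,"roll":0,"fingers":22}]'
python3 -m pendant '[{"dx":0,"dy":-1.5,"dz":0,"roll":0,"fingers":22},{"dx":0,"dy":-3,"dz":0,"roll":0,"fingers":22},{"dx":0,"dy":-4,"dz":0,"roll":0,"fingers":22}]'
```

```text
t: 6.75
position: [0.4625, -0.057, 0.1234]
tcp_rot: [1.375, 1.107, -1.367]
wrist_force: [5.7, -0.7, -1.9]
gripper_width: 0.324
t: 7.0
position: [0.4587, -0.0561, 0.1236]
tcp_rot: [1.375, 1.106, -1.366]
wrist_force: [4.9, -1.2, -3.8]
gripper_width: 0.327
```

```bash
for i in 1; do python3 -m pendant '[{"dx":0,"dy":-1,"dz":0,"roll":0,"fingers":22},{"dx":0,"dy":-2,"dz":0,"roll":0,"fingers":22}]'; python3 -m pendant '[{"dx":0,"dy":-1,"dz":0,"roll":0,"fingers":22},{"dx":0,"dy":-2,"dz":0,"roll":0,"fingers":22}]'; done
```

```text
t: 7.17
position: [0.4568, -0.0556, 0.1237]
tcp_rot: [1.375, 1.106, -1.366]
wrist_force: [3.9, -0.5, -1.8]
gripper_width: 0.33
t: 7.33
position: [0.4548, -0.0552, 0.1236]
tcp_rot: [1.375, 1.106, -1.366]
wrist_force: [3.4, 1.0, -1.0]
gripper_width: 0.326
```

```bash
python3 -m pendant '[{"dx":0,"dy":-1,"dz":0,"roll":0,"fingers":22},{"dx":0,"dy":-2,"dz":0,"roll":0,"fingers":22}]'; python3 -m pendant '[{"dx":0,"dy":-1,"dz":0,"roll":0,"fingers":22},{"dx":0,"dy":-1.5,"dz":0,"roll":0,"fingers":22}]'
```

```text
t: 7.5
position: [0.4528, -0.0548, 0.1237]
tcp_rot: [1.375, 1.106, -1.366]
wrist_force: [5.0, -0.5, -3.6]
gripper_width: 0.326
t: 7.67
position: [0.4513, -0.0544, 0.1236]
tcp_rot: [1.375, 1.106, -1.366]
wrist_force: [2.7, 1.6, 3.2]
gripper_width: 0.327
```

```bash
python3 -m pendant '[{"dx":0,"dy":-1,"dz":0,"roll":0,"fingers":22},{"dx":0,"dy":-1,"dz":0,"roll":0,"fingers":22}]'; python3 -m pendant '[{"dx":0,"dy":-1,"dz":0,"roll":0,"fingers":22},{"dx":0,"dy":-1,"dz":0,"roll":0,"fingers":22}]';python3 - <<'E'
from h import *
from cell import robot
plan()
c=robot.read_camera("wrist");np.savez("pics/wrist5.npz",**c)
cv2.imwrite("pics/wrist5z.png",cv2.resize(c["color"][180:340,160:350],None,fx=4,fy=4,interpolation=cv2.INTER_CUBIC))
E
```

```text
t: 7.83
position: [0.4503, -0.0542, 0.1237]
tcp_rot: [1.375, 1.106, -1.366]
wrist_force: [4.4, -0.8, -1.6]
gripper_width: 0.331
t: 8.0
position: [0.4499, -0.0541, 0.1237]
tcp_rot: [1.376, 1.105, -1.365]
wrist_force: [9.1, -2.0, -5.9]
gripper_width: 0.327
t 8.00 tcp [449.9 -54.1 123.7] F [ 9.1 -2.  -5.9] Tq [-0.38 -2.13  0.09] g 0.327 q [-0.13  0.15 -0.31  1.12  0.01  1.66]
tool axes x,y,z world: [ 0.     0.009 -1.   ] [ 0.976 -0.217 -0.002] [-0.217 -0.976 -0.009] jaw yaw -12.6
```

View pics/wrist5z.png

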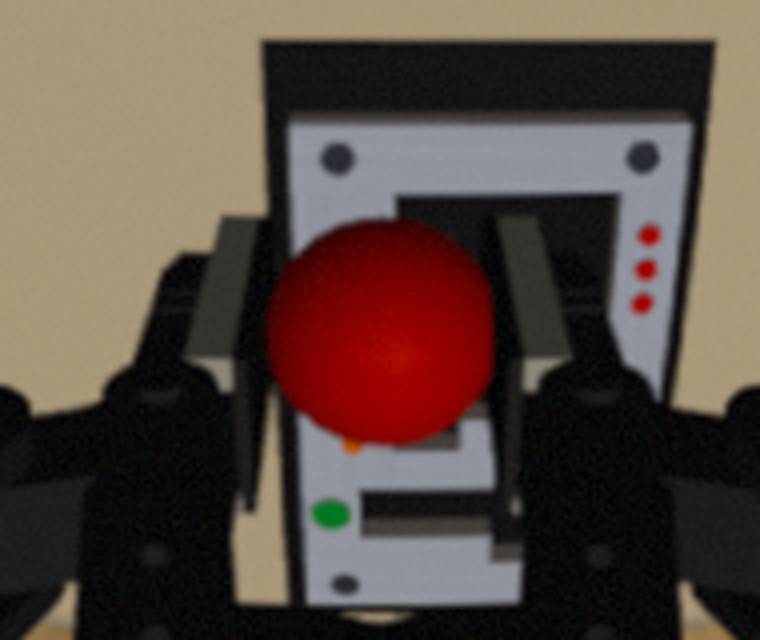

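The lever met the front wall (force rose from 4 to 9 N with no further travel). I'll back off 2 mm and run to the right, following the knob's arc upwards.

```bash
python3 -m pendant '[{"dx":0,"dy":2,"dz":0,"roll":0,"fingers":22},{"dx":-1,"dy":2,"dz":3,"roll":0,"fingers":22},{"dx":-2,"dy":2,"dz":6,"roll":0,"fingers":22},{"dx":-3,"dy":2,"dz":9,"roll":0,"fingers":22},{"dx":-3.9,"dy":2,"dz":12,"roll":0,"fingers":22},{"dx":-3.9,"dy":2,"dz":12,"roll":0,"fingers":22}]'; python3 -c "
from h import *
plan()"
```

```text
t: 8.55
position: [0.4489, -0.0669, 0.1277]
tcp_rot: [1.376, 1.105, -1.366]
wrist_force: [-0.4, 1.5, 5.0]
gripper_width: 0.33
t 8.55 tcp [448.9 -66.9 127.7] F [-0.4  1.5  5. ] Tq [ 0.36  0.21 -0.05] g 0.330 q [-0.15  0.15 -0.3   1.13  0.01  1.64]
tool axes x,y,z world: [ 0.     0.009 -1.   ] [ 0.976 -0.218 -0.002] [-0.218 -0.976 -0.009] jaw yaw -12.6
```

```bash
python3 -m pendant '[{"dx":-1,"dy":0,"dz":3,"roll":0,"fingers":22},{"dx":-2,"dy":0,"dz":6,"roll":0,"fingers":22},{"dx":-2.8,"dy":0,"dz":9,"roll":0,"fingers":22},{"dx":-3.5,"dy":0,"dz":12,"roll":0,"fingers":22},{"dx":-4,"dy":0,"dz":15,"roll":0,"fingers":22},{"dx":-4.4,"dy":0,"dz":17,"roll":0,"fingers":22}]'; python3 -m pendant '[{"dx":-0.6,"dy":0,"dz":3,"roll":0,"fingers":22},{"dx":-1,"dy":0,"dz":6,"roll":0,"fingers":22},{"dx":-1.4,"dy":0,"dz":9,"roll":0,"fingers":22},{"dx":-1.8,"dy":0,"dz":12,"roll":0,"fingers":22}]'; python3 -c "
from h import *
plan()"
```

```text
t: 9.05
position: [0.4449, -0.0839, 0.1318]
tcp_rot: [1.376, 1.105, -1.366]
wrist_force: [0.5, 1.4, -8.0]
gripper_width: 0.33
t: 9.38
position: [0.4422, -0.0959, 0.1334]
tcp_rot: [1.376, 1.105, -1.366]
wrist_force: [-0.0, 1.6, -5.9]
gripper_width: 0.328
t 9.38 tcp [442.2 -95.9 133.4] F [-0.   1.6 -5.9] Tq [ 0.43 -0.06  0.06] g 0.328 q [-0.22  0.14 -0.29  1.14  0.01  1.57]
tool axes x,y,z world: [-0.001  0.009 -1.   ] [ 0.976 -0.218 -0.003] [-0.218 -0.976 -0.009] jaw yaw -12.6
```

```bash
python3 -m pendant '[{"dx":0,"dy":0,"dz":3,"roll":0,"fingers":22},{"dx":0,"dy":0,"dz":6,"roll":0,"fingers":22},{"dx":0,"dy":0,"dz":9,"roll":0,"fingers":22},{"dx":0,"dy":0,"dz":10,"roll":0,"fingers":22}]'; python3 -m pendant '[{"dx":0,"dy":0,"dz":1.5,"roll":0,"fingers":22},{"dx":0,"dy":0,"dz":3,"roll":0,"fingers":22}]';  python3 -c "
from h import *
plan()"
```

```text
t: 9.72
position: [0.4401, -0.1061, 0.1337]
tcp_rot: [1.376, 1.104, -1.366]
wrist_force: [-1.1, 1.9, 2.9]
gripper_width: 0.329
t: 9.88
position: [0.4395, -0.1091, 0.1337]
tcp_rot: [1.376, 1.104, -1.366]
wrist_force: [-1.4, 2.5, 0.5]
gripper_width: 0.328
t 9.88 tcp [ 439.5 -109.1  133.7] F [-1.4  2.5  0.5] Tq [ 0.68  0.08 -0.05] g 0.328 q [-0.25  0.14 -0.29  1.15  0.01  1.54]
tool axes x,y,z world: [ 0.     0.009 -1.   ] [ 0.976 -0.218 -0.002] [-0.218 -0.976 -0.009] jaw yaw -12.6
```

```bash
for i in 1; do python3 -m pendant '[{"dx":0,"dy":0,"dz":1,"roll":0,"fingers":22},{"dx":0,"dy":0,"dz":2,"roll":0,"fingers":22}]'; python3 -m pendant '[{"dx":0,"dy":0,"dz":1,"roll":0,"fingers":22},{"dx":0,"dy":0,"dz":1.5,"roll":0,"fingers":22}]'; python3 -m pendant '[{"dx":0,"dy":0,"dz":1,"roll":0,"fingers":22},{"dx":0,"dy":0,"dz":1.5,"roll":0,"fingers":22}]';done
```

```text
t: 10.05
position: [0.439, -0.1112, 0.1336]
tcp_rot: [1.376, 1.104, -1.366]
wrist_force: [-2.1, 2.6, -0.9]
gripper_width: 0.329
t: 10.22
position: [0.4386, -0.1127, 0.1336]
tcp_rot: [1.376, 1.104, -1.366]
wrist_force: [-0.7, 2.3, -0.7]
gripper_width: 0.325
t: 10.38
position: [0.4383, -0.1143, 0.1335]
tcp_rot: [1.376, 1.104, -1.366]
wrist_force: [-1.4, 2.4, -2.2]
gripper_width: 0.331
```

```bash
python3 -m pendant '[{"dx":0,"dy":0,"dz":1,"roll":0,"fingers":22},{"dx":0,"dy":0,"dz":1,"roll":0,"fingers":22}]'; python3 -m pendant '[{"dx":0,"dy":0,"dz":1,"roll":0,"fingers":22},{"dx":0,"dy":0,"dz":1,"roll":0,"fingers":22}]'; python3 -m pendant '[{"dx":0,"dy":0,"dz":1,"roll":0,"fingers":22},{"dx":0,"dy":0,"dz":1,"roll":0,"fingers":22}]'
```

```text
t: 10.55
position: [0.438, -0.1154, 0.1335]
tcp_rot: [1.376, 1.104, -1.366]
wrist_force: [-0.8, 2.2, -1.4]
gripper_width: 0.328
t: 10.72
position: [0.4377, -0.1164, 0.1334]
tcp_rot: [1.376, 1.104, -1.366]
wrist_force: [-0.1, 2.8, -2.0]
gripper_width: 0.327
t: 10.88
position: [0.4376, -0.117, 0.1334]
tcp_rot: [1.377, 1.105, -1.366]
wrist_force: [0.7, 6.6, -1.8]
gripper_width: 0.327
```

```bash
python3 -m pendant '[{"dx":0,"dy":0,"dz":-3,"roll":0,"fingers":22},{"dx":0,"dy":0,"dz":-7,"roll":0,"fingers":22},{"dx":0,"dy":0,"dz":-11,"roll":0,"fingers":22},{"dx":0,"dy":0,"dz":-14.5,"roll":0,"fingers":22},{"dx":0,"dy":0,"dz":-16.2,"roll":0,"fingers":22},{"dx":0,"dy":0,"dz":-16.2,"roll":0,"fingers":22}]'
python3 - <<'E'
from h import *
from cell import robot
plan()
p=robot.read_state()["position"];print("from stop",(wm(p)-wm((.4376,-.117,.1334)))*1000)
E
```

```text
t: 11.38
position: [0.4412, -0.1007, 0.1335]
tcp_rot: [1.376, 1.106, -1.365]
wrist_force: [-0.6, 1.0, -1.6]
gripper_width: 0.329
t 11.38 tcp [ 441.2 -100.7  133.5] F [-0.6  1.  -1.6] Tq [ 0.22  0.09 -0.16] g 0.329 q [-0.23  0.14 -0.29  1.14  0.01  1.56]
tool axes x,y,z world: [-0.    0.01 -1.  ] [ 0.976 -0.218 -0.002] [-0.218 -0.976 -0.01 ] jaw yaw -12.6
from stop [-0.03093571 16.68417989  0.10280453]
```

```bash
python3 -m pendant '[{"dx":0,"dy":1.5,"dz":0.4,"roll":0,"fingers":22},{"dx":0,"dy":3,"dz":0.4,"roll":0,"fingers":22}]'; python3 -m pendant '[{"dx":0,"dy":1,"dz":0,"roll":0,"fingers":22},{"dx":0,"dy":2,"dz":0,"roll":0,"fingers":22}]'; python3 -m pendant '[{"dx":0,"dy":1,"dz":0,"roll":0,"fingers":22},{"dx":0,"dy":2,"dz":0,"roll":0,"fingers":22}]'
```

```text
t: 11.55
position: [0.444, -0.1015, 0.1337]
tcp_rot: [1.376, 1.106, -1.365]
wrist_force: [-5.2, 2.6, 8.8]
gripper_width: 0.32
t: 11.72
position: [0.4456, -0.1018, 0.1338]
tcp_rot: [1.376, 1.107, -1.365]
wrist_force: [-6.7, 2.7, 8.7]
gripper_width: 0.323
t: 11.88
position: [0.4471, -0.1023, 0.1337]
tcp_rot: [1.376, 1.108, -1.366]
wrist_force: [-2.4, -1.0, -2.3]
gripper_width: 0.327
```

```bash
python3 -m pendant '[{"dx":0,"dy":1,"dz":0,"roll":0,"fingers":22},{"dx":0,"dy":2,"dz":0,"roll":0,"fingers":22}]'; python3 -m pendant '[{"dx":0,"dy":1,"dz":0,"roll":0,"fingers":22},{"dx":0,"dy":2,"dz":0,"roll":0,"fingers":22}]'
python3 - <<'E'
from h import *
from cell import robot
plan()
c=robot.read_camera("side");np.savez("pics/side4.npz",**c)
cv2.imwrite("pics/side4z.png",cv2.resize(c["color"][110:250,180:320],None,fx=4,fy=4,interpolation=cv2.INTER_CUBIC))
E
```

```text
t: 12.05
position: [0.4489, -0.1028, 0.1337]
tcp_rot: [1.376, 1.108, -1.366]
wrist_force: [-4.7, 1.4, 4.6]
gripper_width: 0.327
t: 12.22
position: [0.4507, -0.1032, 0.1337]
tcp_rot: [1.376, 1.109, -1.367]
wrist_force: [-6.4, 0.7, 6.8]
gripper_width: 0.328
t 12.22 tcp [ 450.7 -103.2  133.7] F [-6.4  0.7  6.8] Tq [0.5  2.01 0.04] g 0.328 q [-0.23  0.16 -0.26  1.15  0.01  1.56]
tool axes x,y,z world: [-0.003  0.012 -1.   ] [ 0.976 -0.217 -0.005] [-0.217 -0.976 -0.011] jaw yaw -12.6
```

View pics/side4z.png

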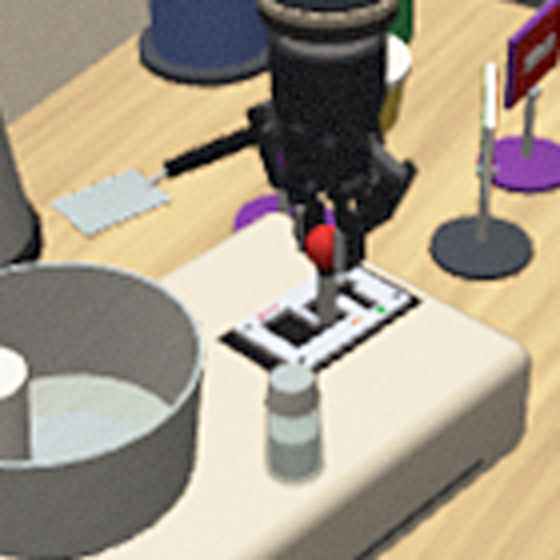

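```bash
python3 -m pendant '[{"dx":-0.8,"dy":1,"dz":0,"roll":0,"fingers":22},{"dx":-1,"dy":2,"dz":0,"roll":0,"fingers":22}]'; python3 -m pendant '[{"dx":0,"dy":1.5,"dz":0,"roll":0,"fingers":22},{"dx":0,"dy":3,"dz":0,"roll":0,"fingers":22}]'; python3 -m pendant '[{"dx":0,"dy":1.5,"dz":0,"roll":0,"fingers":22},{"dx":0,"dy":3,"dz":0,"roll":0,"fingers":22}]'; python3 -c "
from h import *
from cell import robot
plan()
print(wm(robot.read_state()['position']),wm((.4499,-.0541,.12)))"
```

```text
t: 12.43
position: [0.4523, -0.1036, 0.1343]
tcp_rot: [1.375, 1.11, -1.368]
wrist_force: [-4.8, 0.2, -4.1]
gripper_width: 0.328
t: 12.6
position: [0.4553, -0.1043, 0.1345]
tcp_rot: [1.375, 1.11, -1.368]
wrist_force: [-4.3, 1.7, 7.2]
gripper_width: 0.325
t: 12.77
position: [0.4585, -0.105, 0.1348]
tcp_rot: [1.375, 1.11, -1.367]
wrist_force: [-4.6, 0.8, 11.8]
gripper_width: 0.325
t 12.77 tcp [ 458.5 -105.   134.8] F [-4.6  0.8 11.8] Tq [0.39 1.37 0.04] g 0.325 q [-0.23  0.18 -0.24  1.16  0.01  1.56]
tool axes x,y,z world: [-0.004  0.012 -1.   ] [ 0.976 -0.217 -0.006] [-0.217 -0.976 -0.011] jaw yaw -12.6
[ 0.0015917  -0.11034148  0.13476276] [-0.01783024 -0.06256934  0.12      ]
```

```bash
python3 -m pendant '[{"dx":-1,"dy":2,"dz":0,"roll":0,"fingers":22},{"dx":-1,"dy":4,"dz":0,"roll":0,"fingers":22},{"dx":-1,"dy":6,"dz":0,"roll":0,"fingers":22}]'; python3 -m pendant '[{"dx":0,"dy":2,"dz":0,"roll":0,"fingers":22},{"dx":0,"dy":4,"dz":0,"roll":0,"fingers":22},{"dx":0,"dy":6,"dz":0,"roll":0,"fingers":22}]'; python3 -c "
from h import *
from cell import robot
plan()
print(wm(robot.read_state()['position']),wm((.4499,-.0541,.12)))"
```

```text
t: 13.02
position: [0.4642, -0.1062, 0.1354]
tcp_rot: [1.375, 1.111, -1.368]
wrist_force: [-3.4, 1.3, 4.0]
gripper_width: 0.327
t: 13.27
position: [0.4703, -0.1076, 0.1355]
tcp_rot: [1.375, 1.11, -1.368]
wrist_force: [-5.7, 2.0, 0.4]
gripper_width: 0.325
t 13.27 tcp [ 470.3 -107.6  135.5] F [-5.7  2.   0.4] Tq [0.45 1.85 0.  ] g 0.325 q [-0.23  0.21 -0.2   1.17  0.01  1.56]
tool axes x,y,z world: [-0.004  0.012 -1.   ] [ 0.976 -0.217 -0.007] [-0.218 -0.976 -0.011] jaw yaw -12.6
[ 0.01373144 -0.11033662  0.13549148] [-0.01783024 -0.06256934  0.12      ]
```

```bash
python3 -m pendant '[{"dx":0,"dy":1.5,"dz":0,"roll":0,"fingers":22},{"dx":0,"dy":3,"dz":0,"roll":0,"fingers":22}]'; python3 -m pendant '[{"dx":0,"dy":1,"dz":0,"roll":0,"fingers":22},{"dx":0,"dy":2,"dz":0,"roll":0,"fingers":22}]'; python3 -m pendant '[{"dx":0,"dy":1,"dz":0,"roll":0,"fingers":22},{"dx":0,"dy":1.5,"dz":0,"roll":0,"fingers":22}]'; python3 -c "
from h import *
from cell import robot
plan()
print(wm(robot.read_state()['position']),wm((.4499,-.0541,.12)))"
```

```text
t: 13.43
position: [0.4734, -0.1083, 0.1355]
tcp_rot: [1.375, 1.11, -1.368]
wrist_force: [-5.9, 1.3, 0.6]
gripper_width: 0.326
t: 13.6
position: [0.4757, -0.1088, 0.1356]
tcp_rot: [1.375, 1.11, -1.368]
wrist_force: [-4.5, 0.9, 0.7]
gripper_width: 0.325
t: 13.77
position: [0.4771, -0.1091, 0.1355]
tcp_rot: [1.375, 1.11, -1.368]
wrist_force: [-6.4, 1.8, 0.8]
gripper_width: 0.328
t 13.77 tcp [ 477.1 -109.1  135.5] F [-6.4  1.8  0.8] Tq [0.39 1.8  0.08] g 0.328 q [-0.23  0.22 -0.19  1.17  0.01  1.56]
tool axes x,y,z world: [-0.005  0.012 -1.   ] [ 0.976 -0.217 -0.007] [-0.218 -0.976 -0.011] jaw yaw -12.6
[ 0.02064171 -0.11035879  0.13546006] [-0.01783024 -0.06256934  0.12      ]
```

```bash
python3 -m pendant '[{"dx":0,"dy":1,"dz":0,"roll":0,"fingers":22},{"dx":0,"dy":1,"dz":0,"roll":0,"fingers":22}]'; python3 -m pendant '[{"dx":0,"dy":1,"dz":0,"roll":0,"fingers":22},{"dx":0,"dy":1,"dz":0,"roll":0,"fingers":22}]'; python3 -m pendant '[{"dx":0,"dy":1,"dz":0,"roll":0,"fingers":22},{"dx":0,"dy":1,"dz":0,"roll":0,"fingers":22}]'
```

```text
t: 13.93
position: [0.4776, -0.1092, 0.1353]
tcp_rot: [1.375, 1.112, -1.369]
wrist_force: [-7.8, 1.3, 4.8]
gripper_width: 0.33
t: 14.1
position: [0.4777, -0.1092, 0.1353]
tcp_rot: [1.374, 1.113, -1.37]
wrist_force: [-11.2, 2.6, 7.7]
gripper_width: 0.327
t: 14.27
position: [0.4777, -0.1093, 0.1352]
tcp_rot: [1.373, 1.114, -1.371]
wrist_force: [-12.7, 3.3, 8.0]
gripper_width: 0.322
```

```bash
python3 -m pendant '[{"dx":0,"dy":-2,"dz":0,"roll":0,"fingers":22},{"dx":0,"dy":-3.2,"dz":0,"roll":0,"fingers":22},{"dx":0,"dy":-3.2,"dz":3,"roll":0,"fingers":22},{"dx":0,"dy":-3.2,"dz":6,"roll":0,"fingers":22},{"dx":0,"dy":-3.2,"dz":8,"roll":0,"fingers":22}]'; python3 -m pendant '[{"dx":0,"dy":0,"dz":3,"roll":0,"fingers":22},{"dx":0,"dy":0,"dz":6,"roll":0,"fingers":22},{"dx":0,"dy":0,"dz":8,"roll":0,"fingers":22}]'; python3 -c "
from h import *
from cell import robot
plan()
print(wm(robot.read_state()['position']),wm((.4777,-.1093,.12)))"
```

```text
t: 14.68
position: [0.4736, -0.1167, 0.1357]
tcp_rot: [1.374, 1.113, -1.37]
wrist_force: [-0.5, 1.7, 6.3]
gripper_width: 0.324
t: 14.93
position: [0.4722, -0.125, 0.1357]
tcp_rot: [1.375, 1.113, -1.37]
wrist_force: [1.1, 2.5, 0.1]
gripper_width: 0.324
t 14.93 tcp [ 472.2 -125.   135.7] F [1.1 2.5 0.1] Tq [ 0.52 -0.13 -0.05] g 0.324 q [-0.27  0.22 -0.19  1.18  0.01  1.52]
tool axes x,y,z world: [-0.007  0.013 -1.   ] [ 0.976 -0.218 -0.01 ] [-0.218 -0.976 -0.011] jaw yaw -12.6
[ 0.01931656 -0.12693651  0.13566088] [ 0.02130002 -0.11040973  0.12      ]
```

```bash
python3 -m pendant '[{"dx":0.2,"dy":0,"dz":3,"roll":0,"fingers":22},{"dx":0.6,"dy":0,"dz":6,"roll":0,"fingers":22},{"dx":1,"dy":0,"dz":9,"roll":0,"fingers":22},{"dx":1.3,"dy":0,"dz":11,"roll":0,"fingers":22}]'; python3 -m pendant '[{"dx":0.6,"dy":0,"dz":3,"roll":0,"fingers":22},{"dx":1.2,"dy":0,"dz":6,"roll":0,"fingers":22},{"dx":1.9,"dy":0,"dz":9,"roll":0,"fingers":22}]'; python3 -c "
from h import *
from cell import robot
plan()
print(wm(robot.read_state()['position']),wm((.4777,-.1093,.12)))"
```

```text
t: 15.27
position: [0.4699, -0.1362, 0.1343]
tcp_rot: [1.375, 1.112, -1.37]
wrist_force: [0.5, 1.8, 4.7]
gripper_width: 0.329
t: 15.52
position: [0.468, -0.1453, 0.1325]
tcp_rot: [1.375, 1.112, -1.369]
wrist_force: [1.4, 1.4, 4.6]
gripper_width: 0.33
t 15.52 tcp [ 468.  -145.3  132.5] F [1.4 1.4 4.6] Tq [ 0.36 -0.22  0.1 ] g 0.330 q [-0.31  0.22 -0.19  1.17  0.01  1.48]
tool axes x,y,z world: [-0.006  0.013 -1.   ] [ 0.976 -0.218 -0.009] [-0.218 -0.976 -0.011] jaw yaw -12.6
[ 0.01966061 -0.14770455  0.13246881] [ 0.02130002 -0.11040973  0.12      ]
```

```bash
python3 -m pendant '[{"dx":0.7,"dy":0,"dz":3,"roll":0,"fingers":22},{"dx":1.5,"dy":0,"dz":6,"roll":0,"fingers":22},{"dx":2.2,"dy":0,"dz":8,"roll":0,"fingers":22}]'; python3 -m pendant '[{"dx":0.9,"dy":0,"dz":3,"roll":0,"fingers":22},{"dx":1.8,"dy":0,"dz":6,"roll":0,"fingers":22}]'; python3 -m pendant '[{"dx":0.5,"dy":0,"dz":1.5,"roll":0,"fingers":22},{"dx":1,"dy":0,"dz":3,"roll":0,"fingers":22}]'; python3 -c "
from h import *
from cell import robot
plan()
print(wm(robot.read_state()['position']),wm((.4777,-.1093,.12)))"
```

```text
t: 15.77
position: [0.4663, -0.1537, 0.1303]
tcp_rot: [1.375, 1.111, -1.369]
wrist_force: [0.7, 0.2, 6.8]
gripper_width: 0.326
t: 15.93
position: [0.4649, -0.16, 0.1284]
tcp_rot: [1.375, 1.111, -1.369]
wrist_force: [-0.5, 0.5, 5.7]
gripper_width: 0.33
t: 16.1
position: [0.4641, -0.1632, 0.1273]
tcp_rot: [1.375, 1.11, -1.37]
wrist_force: [0.3, 1.6, 3.3]
gripper_width: 0.326
t 16.10 tcp [ 464.1 -163.2  127.3] F [0.3 1.6 3.3] Tq [ 0.36 -0.06  0.07] g 0.326 q [-0.34  0.23 -0.19  1.16  0.01  1.45]
tool axes x,y,z world: [-0.006  0.012 -1.   ] [ 0.976 -0.218 -0.008] [-0.218 -0.976 -0.01 ] jaw yaw -12.6
[ 0.01974171 -0.16600313  0.12732063] [ 0.02130002 -0.11040973  0.12      ]
```

y off −51; the end is expected near −59. Finer steps now.

```bash
python3 -m pendant '[{"dx":0.4,"dy":0,"dz":1,"roll":0,"fingers":22},{"dx":0.8,"dy":0,"dz":2,"roll":0,"fingers":22}]'; python3 -m pendant '[{"dx":0.4,"dy":0,"dz":1,"roll":0,"fingers":22},{"dx":0.8,"dy":0,"dz":2,"roll":0,"fingers":22}]'; python3 -m pendant '[{"dx":0.4,"dy":0,"dz":1,"roll":0,"fingers":22},{"dx":0.4,"dy":0,"dz":1,"roll":0,"fingers":22}]';python3 -m pendant '[{"dx":0.4,"dy":0,"dz":1,"roll":0,"fingers":22},{"dx":0.4,"dy":0,"dz":1,"roll":0,"fingers":22}]'
```

```text
t: 16.27
position: [0.4636, -0.1655, 0.1265]
tcp_rot: [1.375, 1.11, -1.37]
wrist_force: [-0.6, 1.1, 7.3]
gripper_width: 0.322
t: 16.43
position: [0.4631, -0.1675, 0.1257]
tcp_rot: [1.375, 1.11, -1.37]
wrist_force: [-1.6, 1.8, 6.3]
gripper_width: 0.326
t: 16.6
position: [0.4628, -0.1688, 0.1252]
tcp_rot: [1.375, 1.11, -1.37]
wrist_force: [-1.2, 0.1, 3.2]
gripper_width: 0.328
t: 16.77
position: [0.4625, -0.17, 0.1248]
tcp_rot: [1.375, 1.11, -1.37]
wrist_force: [-0.3, -0.4, 4.9]
gripper_width: 0.325
```

```bash
python3 -m pendant '[{"dx":0.4,"dy":0,"dz":1,"roll":0,"fingers":22},{"dx":0.4,"dy":0,"dz":1,"roll":0,"fingers":22}]'; python3 -m pendant '[{"dx":0.4,"dy":0,"dz":1,"roll":0,"fingers":22},{"dx":0.4,"dy":0,"dz":1,"roll":0,"fingers":22}]'; python3 -m pendant '[{"dx":0.4,"dy":0,"dz":1,"roll":0,"fingers":22},{"dx":0.4,"dy":0,"dz":1,"roll":0,"fingers":22}]';python3 -c "
from h import *
from cell import robot
plan()
print(wm(robot.read_state()['position']))"
```

```text
t: 16.93
position: [0.4621, -0.1711, 0.1243]
tcp_rot: [1.374, 1.11, -1.37]
wrist_force: [-1.2, -0.2, 4.4]
gripper_width: 0.324
t: 17.1
position: [0.4618, -0.1723, 0.1238]
tcp_rot: [1.374, 1.11, -1.371]
wrist_force: [-0.2, -1.1, 5.7]
gripper_width: 0.322
t: 17.27
position: [0.4615, -0.1734, 0.1234]
tcp_rot: [1.374, 1.11, -1.371]
wrist_force: [-0.6, -0.7, 3.7]
gripper_width: 0.325
t 17.27 tcp [ 461.5 -173.4  123.4] F [-0.6 -0.7  3.7] Tq [0.07 0.03 0.12] g 0.325 q [-0.37  0.23 -0.2   1.15  0.01  1.43]
tool axes x,y,z world: [-0.006  0.011 -1.   ] [ 0.976 -0.219 -0.008] [-0.219 -0.976 -0.009] jaw yaw -12.6
[ 0.01943121 -0.17648372  0.12335867]
```

Run:
```python
from h import *
from cell import robot
c=robot.read_camera("wrist");np.savez("pics/wrist6.npz",**c)
cv2.imwrite("pics/wrist6z.png",cv2.resize(c["color"][180:340,160:350],None,fx=4,fy=4,interpolation=cv2.INTER_CUBIC))
c=robot.read_camera("side");np.savez("pics/side5.npz",**c)
cv2.imwrite("pics/side5z.png",cv2.resize(c["color"][100:240,220:360],None,fx=4,fy=4,interpolation=cv2.INTER_CUBIC))
```

```text
(no output)
```

View pics/wrist6z.png

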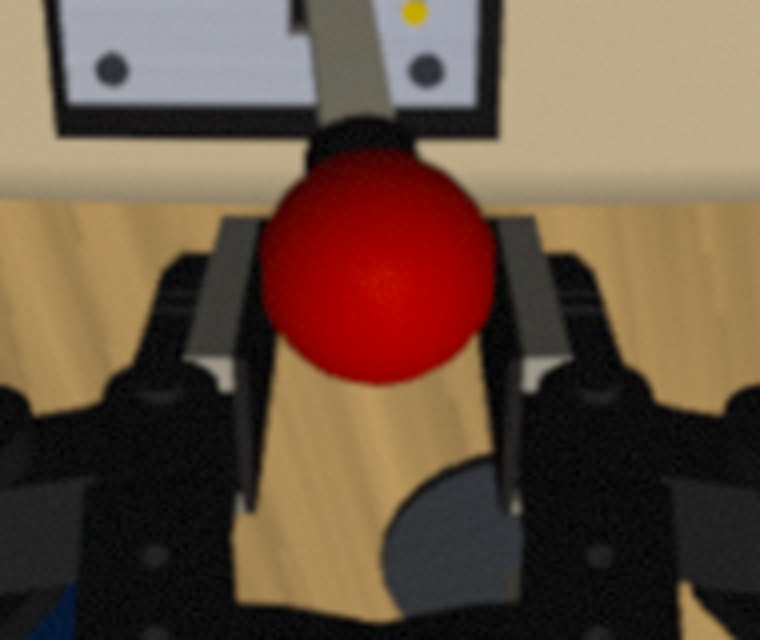

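View pics/side5z.png

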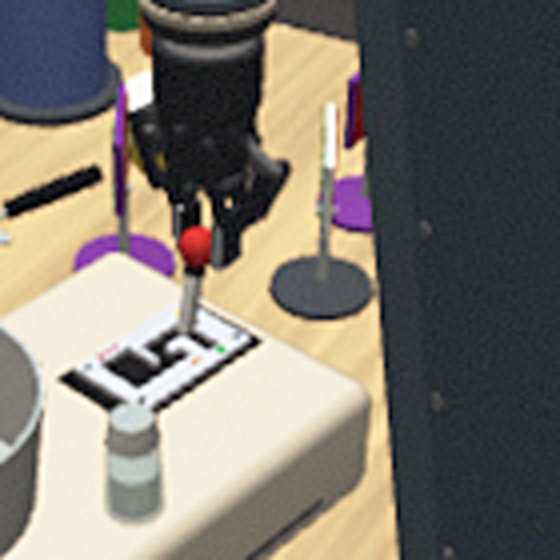

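```bash
cat >> h.py <<'E'
def knob(n):
    W=C(n);h=cv2.cvtColor(W.img,cv2.COLOR_BGR2HSV)
    m=(((h[...,0]<6)|(h[...,0]>174))&(h[...,1]>190)&(h[...,2]>60)).astype(np.uint8)
    k,l,st,ce=cv2.connectedComponentsWithStats(m);i=1+np.argmax(st[1:,4]);x,y,w,hh,a=st[i];u=(x+w/2-.5,y+hh/2-.5)
    v=wplane(W,u,0)-W.o;v/=np.linalg.norm(v)
    P=mw(0,-.115,.03);d=W.o-P;b=d@v;c=d@d-.15**2;D=b*b-c
    t=-b-np.sqrt(max(D,0));p=W.o+t*v
    print("px",u,w,hh,"disc",D,"knob mixer",(wm(p)*1000).round(1),"dist-by-size",.015/np.tan(w/2/W.K[0,0]),"t",t)
    return wm(p)
E
python3 - <<'E'
from h import *
for n in("wrist2","wrist5","wrist6"):knob(n)
print(wm((.4499,-.0541,.1237)),wm((.4615,-.1734,.1234)))
E
```

```text
px (np.float64(255.0), np.float64(235.5)) 49 48 disc 0.02156523971524435 knob mixer [ 25.4 -63.8 168.7] dist-by-size 0.18161961767383192 t 0.1779784643613789
px (np.float64(254.5), np.float64(263.5)) 56 54 disc 0.021156490585210463 knob mixer [-16.4 -64.9 170.4] dist-by-size 0.15880668872767678 t 0.15385099665012245
px (np.float64(254.0), np.float64(246.5)) 59 58 disc 0.008852582855350566 knob mixer [  21.  -169.9  168. ] dist-by-size 0.15068254265547504 t 0.15102888944457926
[-0.01783024 -0.06256934  0.1237    ] [ 0.01941548 -0.1764983   0.1234    ]
```

```bash
python3 -m pendant '[{"dx":0,"dy":0,"dz":0,"roll":0,"fingers":36},{"dx":0,"dy":0,"dz":0,"roll":0,"fingers":38},{"dx":1,"dy":0,"dz":-4,"roll":0,"fingers":38},{"dx":2,"dy":0,"dz":-7.5,"roll":0,"fingers":38},{"dx":2,"dy":0,"dz":-7.5,"roll":0,"fingers":38},{"dx":2,"dy":0,"dz":-7.5,"roll":0,"fingers":24},{"dx":2,"dy":0,"dz":-7.5,"roll":0,"fingers":20},{"dx":2,"dy":0,"dz":-7.5,"roll":0,"fingers":20},{"dx":2,"dy":0,"dz":-7.5,"roll":0,"fingers":20}]' 60
python3 - <<'E'
from h import *
from cell import robot
plan()
print(wm(robot.read_state()["position"]))
c=robot.read_camera("wrist");np.savez("pics/wrist7.npz",**c)
knob("wrist7")
cv2.imwrite("pics/wrist7z.png",cv2.resize(c["color"][180:340,160:350],None,fx=4,fy=4,interpolation=cv2.INTER_CUBIC))
E
```

```text
t: 18.12
position: [0.4631, -0.166, 0.1215]
tcp_rot: [1.374, 1.11, -1.371]
wrist_force: [-0.5, 2.2, 1.2]
gripper_width: 0.314
t 18.12 tcp [ 463.1 -166.   121.5] F [-0.5  2.2  1.2] Tq [0.33 0.19 0.04] g 0.314 q [-0.35  0.23 -0.2   1.14  0.01  1.44]
tool axes x,y,z world: [-0.006  0.011 -1.   ] [ 0.976 -0.219 -0.009] [-0.219 -0.976 -0.009] jaw yaw -12.6
[ 0.01937017 -0.16891158  0.12147286]
px (np.float64(254.5), np.float64(261.5)) 56 56 disc 0.007714371241605261 knob mixer [  21.2 -170.2  167.9] dist-by-size 0.15880668872767678 t 0.15357110485369552
```

View pics/wrist7z.png

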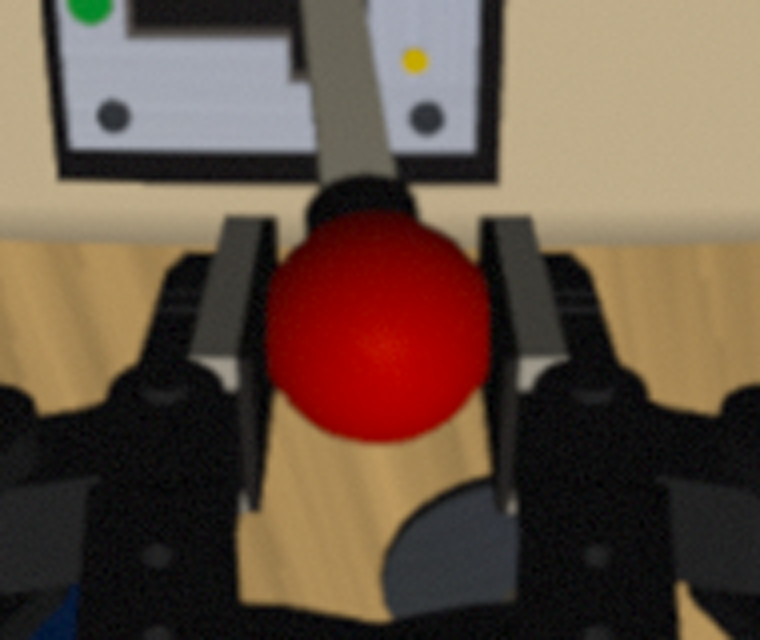

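Regripped centred on the ball with 60 N. The lever kept its place (knob y' −170 in both pictures). I'll keep feeling to the right in 1 mm steps.

```bash
python3 -m pendant '[{"dx":0.3,"dy":0,"dz":1,"roll":0,"fingers":20},{"dx":0.3,"dy":0,"dz":1,"roll":0,"fingers":20}]'; python3 -m pendant '[{"dx":0.4,"dy":0,"dz":1,"roll":0,"fingers":20},{"dx":0.4,"dy":0,"dz":1,"roll":0,"fingers":20}]';python3 -c "
from h import *
from cell import robot
plan()
print(wm(robot.read_state()['position']))"
```

```text
t: 18.33
position: [0.4628, -0.167, 0.1211]
tcp_rot: [1.374, 1.11, -1.371]
wrist_force: [-0.3, 1.2, 0.5]
gripper_width: 0.315
t: 18.5
position: [0.4627, -0.1677, 0.1207]
tcp_rot: [1.375, 1.111, -1.37]
wrist_force: [-0.6, 4.6, 4.0]
gripper_width: 0.314
t 18.50 tcp [ 462.7 -167.7  120.7] F [-0.6  4.6  4. ] Tq [1.04 0.16 0.01] g 0.314 q [-0.35  0.23 -0.2   1.14  0.01  1.44]
tool axes x,y,z world: [-0.006  0.012 -1.   ] [ 0.976 -0.219 -0.009] [-0.219 -0.976 -0.01 ] jaw yaw -12.6
[ 0.01932057 -0.17071475  0.12074523]
```

```bash
python3 -m pendant '[{"dx":0.3,"dy":0,"dz":1,"roll":0,"fingers":20},{"dx":0.3,"dy":0,"dz":1,"roll":0,"fingers":20}]'; python3 -m pendant '[{"dx":0.2,"dy":0,"dz":1,"roll":0,"fingers":20},{"dx":0.2,"dy":0,"dz":1,"roll":0,"fingers":20}]';python3 -c "
from h import *
from cell import robot
plan()
c=robot.read_camera('wrist');np.savez('pics/wrist8.npz',**c)
knob('wrist8')
print(wm(robot.read_state()['position']))"
```

```text
t: 18.67
position: [0.4627, -0.168, 0.1206]
tcp_rot: [1.376, 1.112, -1.369]
wrist_force: [0.2, 9.1, 6.1]
gripper_width: 0.323
t: 18.83
position: [0.4627, -0.168, 0.1206]
tcp_rot: [1.378, 1.113, -1.367]
wrist_force: [-0.0, 10.6, 6.5]
gripper_width: 0.315
t 18.83 tcp [ 462.7 -168.   120.6] F [-0.  10.6  6.5] Tq [ 2.26  0.07 -0.01] g 0.315 q [-0.36  0.24 -0.2   1.14  0.01  1.43]
tool axes x,y,z world: [-0.005  0.016 -1.   ] [ 0.976 -0.218 -0.008] [-0.218 -0.976 -0.015] jaw yaw -12.6
px (np.float64(254.5), np.float64(261.5)) 56 56 disc 0.0074654104455667 knob mixer [  21.2 -172.5  166.9] dist-by-size 0.15880668872767678 t 0.15363493633204112
[ 0.01935641 -0.17095679  0.12055208]
```

```bash
python3 -m pendant '[{"dx":-1.1,"dy":0,"dz":-3,"roll":0,"fingers":20},{"dx":-2.3,"dy":0,"dz":-6,"roll":0,"fingers":20},{"dx":-3.3,"dy":0,"dz":-9,"roll":0,"fingers":20},{"dx":-4.2,"dy":0,"dz":-12,"roll":0,"fingers":20},{"dx":-4.7,"dy":0,"dz":-13.5,"roll":0,"fingers":20},{"dx":-4.7,"dy":0,"dz":-13.5,"roll":0,"fingers":20}]';python3 -c "
from h import *
from cell import robot
plan()
c=robot.read_camera('wrist');np.savez('pics/wrist9.npz',**c)
knob('wrist9')
print(wm(robot.read_state()['position']))"
```

```text
t: 19.38
position: [0.4656, -0.1546, 0.1255]
tcp_rot: [1.378, 1.114, -1.367]
wrist_force: [-1.2, 0.4, -1.5]
gripper_width: 0.319
t 19.38 tcp [ 465.6 -154.6  125.5] F [-1.2  0.4 -1.5] Tq [-0.11  0.28 -0.06] g 0.319 q [-0.33  0.23 -0.2   1.15  0.01  1.46]
tool axes x,y,z world: [-0.005  0.016 -1.   ] [ 0.976 -0.217 -0.008] [-0.217 -0.976 -0.014] jaw yaw -12.6
px (np.float64(254.5), np.float64(261.5)) 56 56 disc 0.009587631325908695 knob mixer [  21.2 -158.7  171.9] dist-by-size 0.15880668872767678 t 0.15348155632439392
[ 0.01938107 -0.15724531  0.12547121]
```

```bash
python3 -m pendant '[{"dx":-0.1,"dy":-1.5,"dz":0.4,"roll":0,"fingers":20},{"dx":-0.2,"dy":-3,"dz":0.4,"roll":0,"fingers":20}]'; python3 -m pendant '[{"dx":-0.1,"dy":-1,"dz":0,"roll":0,"fingers":20},{"dx":-0.2,"dy":-2,"dz":0,"roll":0,"fingers":20}]'; python3 -m pendant '[{"dx":-0.1,"dy":-1,"dz":0,"roll":0,"fingers":20},{"dx":-0.2,"dy":-2,"dz":0,"roll":0,"fingers":20}]'; python3 -m pendant '[{"dx":-0.1,"dy":-1,"dz":0,"roll":0,"fingers":20},{"dx":-0.2,"dy":-2,"dz":0,"roll":0,"fingers":20}]'
```

```text
t: 19.6
position: [0.4631, -0.1543, 0.1257]
tcp_rot: [1.378, 1.113, -1.366]
wrist_force: [4.3, 0.3, -4.9]
gripper_width: 0.312
t: 19.77
position: [0.4616, -0.154, 0.126]
tcp_rot: [1.379, 1.113, -1.365]
wrist_force: [5.9, -0.8, -9.1]
gripper_width: 0.314
t: 19.93
position: [0.4599, -0.1539, 0.1264]
tcp_rot: [1.379, 1.111, -1.365]
wrist_force: [-0.5, -2.9, 6.8]
gripper_width: 0.318
t: 20.1
position: [0.4579, -0.1536, 0.1267]
tcp_rot: [1.379, 1.111, -1.364]
wrist_force: [2.0, -2.1, -1.4]
gripper_width: 0.313
```

```bash
python3 -m pendant '[{"dx":-0.1,"dy":-1.5,"dz":0.3,"roll":0,"fingers":20},{"dx":-0.2,"dy":-3,"dz":0.3,"roll":0,"fingers":20}]'; python3 -m pendant '[{"dx":-0.1,"dy":-2,"dz":0,"roll":0,"fingers":20},{"dx":-0.2,"dy":-4,"dz":0,"roll":0,"fingers":20},{"dx":-0.2,"dy":-6,"dz":0,"roll":0,"fingers":20}]'; python3 -m pendant '[{"dx":0,"dy":-2,"dz":0,"roll":0,"fingers":20},{"dx":0,"dy":-4,"dz":0,"roll":0,"fingers":20},{"dx":0,"dy":-6,"dz":0,"roll":0,"fingers":20},{"dx":0,"dy":-8,"dz":0,"roll":0,"fingers":20}]';python3 -c "
from h import *
from cell import robot
plan()
c=robot.read_camera('wrist');np.savez('pics/wrist10.npz',**c)
knob('wrist10')
print(wm(robot.read_state()['position']))"
```

```text
t: 20.27
position: [0.455, -0.1532, 0.127]
tcp_rot: [1.38, 1.111, -1.364]
wrist_force: [6.0, -1.1, -7.4]
gripper_width: 0.317
t: 20.52
position: [0.4494, -0.1522, 0.1277]
tcp_rot: [1.38, 1.109, -1.364]
wrist_force: [3.3, -2.9, 3.4]
gripper_width: 0.315
t: 20.85
position: [0.4417, -0.1508, 0.1282]
tcp_rot: [1.38, 1.108, -1.363]
wrist_force: [2.5, -4.0, 6.3]
gripper_width: 0.315
t 20.85 tcp [ 441.7 -150.8  128.2] F [ 2.5 -4.   6.3] Tq [-0.92 -0.68  0.08] g 0.315 q [-0.34  0.17 -0.26  1.14  0.01  1.45]
tool axes x,y,z world: [ 0.001  0.014 -1.   ] [ 0.976 -0.218 -0.002] [-0.218 -0.976 -0.014] jaw yaw -12.6
px (np.float64(255.0), np.float64(259.0)) 55 55 disc 0.009864422255298523 knob mixer [  -3.  -159.6  173.2] dist-by-size 0.16171107266103793 t 0.15444349838616278
[-0.00509301 -0.1587488   0.12820406]
```

```bash
python3 -m pendant '[{"dx":0,"dy":-2,"dz":0.5,"roll":0,"fingers":20},{"dx":0,"dy":-4,"dz":0.5,"roll":0,"fingers":20},{"dx":0.2,"dy":-6,"dz":0.5,"roll":0,"fingers":20},{"dx":0.4,"dy":-8,"dz":0.5,"roll":0,"fingers":20}]'; python3 -m pendant '[{"dx":0.3,"dy":-2,"dz":0,"roll":0,"fingers":20},{"dx":0.6,"dy":-4,"dz":0,"roll":0,"fingers":20},{"dx":1,"dy":-6,"dz":0,"roll":0,"fingers":20}]'; python3 -m pendant '[{"dx":0.3,"dy":-1.5,"dz":-0.2,"roll":0,"fingers":20},{"dx":0.5,"dy":-3,"dz":-0.2,"roll":0,"fingers":20}]'; python3 -c "
from h import *
from cell import robot
plan()
print(wm(robot.read_state()['position']))"
```

```text
t: 21.23
position: [0.4336, -0.1497, 0.1283]
tcp_rot: [1.38, 1.107, -1.363]
wrist_force: [2.4, -2.5, 6.4]
gripper_width: 0.311
t: 21.48
position: [0.4285, -0.1486, 0.1278]
tcp_rot: [1.381, 1.105, -1.361]
wrist_force: [8.5, -2.7, 2.7]
gripper_width: 0.317
t: 21.65
position: [0.4262, -0.1482, 0.1278]
tcp_rot: [1.381, 1.103, -1.36]
wrist_force: [-3.2, -5.7, 18.9]
gripper_width: 0.314
t 21.65 tcp [ 426.2 -148.2  127.8] F [-3.2 -5.7 18.9] Tq [-1.07  0.62  0.15] g 0.314 q [-0.34  0.14 -0.3   1.13  0.01  1.45]
tool axes x,y,z world: [ 0.005  0.012 -1.   ] [ 0.976 -0.218  0.003] [-0.218 -0.976 -0.013] jaw yaw -12.6
[-0.0205117  -0.15951866  0.12782576]
```

```bash
python3 -m pendant '[{"dx":-1,"dy":0,"dz":0.3,"roll":0,"fingers":20},{"dx":-1,"dy":0,"dz":0.3,"roll":0,"fingers":20}]'; python3 -m pendant '[{"dx":0,"dy":-1,"dz":0,"roll":0,"fingers":20},{"dx":0,"dy":-1.5,"dz":0,"roll":0,"fingers":20}]';  python3 -c "
from h import *
from cell import robot
plan()
c=robot.read_camera('wrist');np.savez('pics/wrist11.npz',**c)
knob('wrist11')
print(wm(robot.read_state()['position']))"
```

```text
t: 21.82
position: [0.4253, -0.148, 0.1283]
tcp_rot: [1.381, 1.105, -1.361]
wrist_force: [2.0, 1.1, -6.4]
gripper_width: 0.308
t: 21.98
position: [0.4237, -0.1476, 0.1281]
tcp_rot: [1.381, 1.105, -1.361]
wrist_force: [4.8, 0.7, -8.3]
gripper_width: 0.314
t 21.98 tcp [ 423.7 -147.6  128.1] F [ 4.8  0.7 -8.3] Tq [-0.26 -1.41  0.02] g 0.314 q [-0.35  0.14 -0.31  1.13  0.01  1.44]
tool axes x,y,z world: [ 0.004  0.013 -1.   ] [ 0.976 -0.218  0.001] [-0.218 -0.976 -0.014] jaw yaw -12.6
px (np.float64(254.5), np.float64(256.0)) 54 55 disc 0.009857650443354245 knob mixer [ -21.7 -159.3  171.6] dist-by-size 0.1647227138763196 t 0.15510459772914503
[-0.02305459 -0.15949578  0.1280431 ]
```

```bash
python3 -m pendant '[{"dx":0.3,"dy":-1,"dz":0,"roll":0,"fingers":20},{"dx":0.3,"dy":-1.5,"dz":0,"roll":0,"fingers":20}]'; python3 -m pendant '[{"dx":0.2,"dy":-1,"dz":0,"roll":0,"fingers":20},{"dx":0.3,"dy":-1.5,"dz":0,"roll":0,"fingers":20}]'; python3 -m pendant '[{"dx":0.2,"dy":-1,"dz":0,"roll":0,"fingers":20},{"dx":0.2,"dy":-1,"dz":0,"roll":0,"fingers":20}]'; python3 -c "
from h import *
from cell import robot
plan()
print(wm(robot.read_state()['position']))"
```

```text
t: 22.2
position: [0.4226, -0.1473, 0.1279]
tcp_rot: [1.381, 1.105, -1.361]
wrist_force: [7.9, -0.8, -6.3]
gripper_width: 0.311
t: 22.37
position: [0.4218, -0.1471, 0.1277]
tcp_rot: [1.382, 1.104, -1.36]
wrist_force: [7.2, -0.5, -7.5]
gripper_width: 0.313
t: 22.53
position: [0.4215, -0.1469, 0.1277]
tcp_rot: [1.383, 1.103, -1.358]
wrist_force: [7.5, -1.2, -7.3]
gripper_width: 0.312
t 22.53 tcp [ 421.5 -146.9  127.7] F [ 7.5 -1.2 -7.3] Tq [-0.53 -2.23 -0.17] g 0.312 q [-0.35  0.13 -0.32  1.12  0.01  1.44]
tool axes x,y,z world: [ 0.007  0.013 -1.   ] [ 0.976 -0.218  0.004] [-0.218 -0.976 -0.014] jaw yaw -12.6
[-0.02538321 -0.15934275  0.12766609]
```

```bash
python3 -m pendant '[{"dx":0,"dy":-1,"dz":0,"roll":0,"fingers":20},{"dx":0,"dy":-1,"dz":0,"roll":0,"fingers":20}]'; python3 -m pendant '[{"dx":0,"dy":-1,"dz":0,"roll":0,"fingers":20},{"dx":0,"dy":-1,"dz":0,"roll":0,"fingers":20}]';  python3 -c "
from h import *
from cell import robot
plan()
c=robot.read_camera('wrist');np.savez('pics/wrist12.npz',**c)
knob('wrist12')
cv2.imwrite('pics/wrist12.png',c['color'])
print(wm(robot.read_state()['position']))"
```

```text
t: 22.7
position: [0.4211, -0.1468, 0.1276]
tcp_rot: [1.383, 1.102, -1.358]
wrist_force: [8.9, -0.7, -10.4]
gripper_width: 0.314
t: 22.87
position: [0.4208, -0.1467, 0.1276]
tcp_rot: [1.384, 1.101, -1.357]
wrist_force: [10.2, -0.7, -11.7]
gripper_width: 0.315
t 22.87 tcp [ 420.8 -146.7  127.6] F [ 10.2  -0.7 -11.7] Tq [-0.64 -2.53 -0.22] g 0.315 q [-0.35  0.12 -0.32  1.12  0.02  1.44]
tool axes x,y,z world: [ 0.01   0.013 -1.   ] [ 0.976 -0.218  0.007] [-0.218 -0.976 -0.014] jaw yaw -12.6
px (np.float64(254.5), np.float64(256.0)) 54 55 disc 0.009836651876827494 knob mixer [ -25.  -159.1  171.2] dist-by-size 0.1647227138763196 t 0.15512059549686347
[-0.02611618 -0.15924331  0.12757203]
```

View pics/wrist12.png

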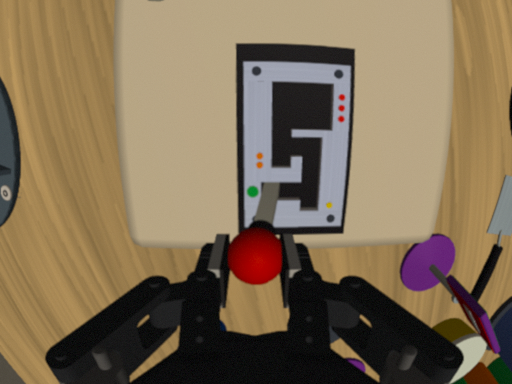

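```bash
python3 -m pendant '[{"dx":1,"dy":-0.5,"dz":0,"roll":0,"fingers":20},{"dx":1,"dy":-1,"dz":0,"roll":0,"fingers":20}]'; python3 -m pendant '[{"dx":0.2,"dy":-1,"dz":0,"roll":0,"fingers":20},{"dx":0.2,"dy":-1,"dz":0,"roll":0,"fingers":20}]'; python3 -c "
from h import *
from cell import robot
plan()
print(wm(robot.read_state()['position']))"
```

```text
t: 23.08
position: [0.4209, -0.147, 0.1273]
tcp_rot: [1.384, 1.098, -1.356]
wrist_force: [5.4, -1.7, -0.7]
gripper_width: 0.316
t: 23.25
position: [0.4207, -0.147, 0.1274]
tcp_rot: [1.385, 1.097, -1.354]
wrist_force: [7.6, -0.9, -6.1]
gripper_width: 0.312
t 23.25 tcp [ 420.7 -147.   127.4] F [ 7.6 -0.9 -6.1] Tq [-0.62 -2.18 -0.2 ] g 0.312 q [-0.35  0.12 -0.33  1.11  0.01  1.44]
tool axes x,y,z world: [ 0.014  0.011 -1.   ] [ 0.976 -0.219  0.011] [-0.219 -0.976 -0.014] jaw yaw -12.6
[-0.02614777 -0.15960044  0.12737734]
```

```bash
python3 -m pendant '[{"dx":0.3,"dy":-1.5,"dz":0,"roll":0,"fingers":20},{"dx":0.3,"dy":-2.5,"dz":0,"roll":0,"fingers":20},{"dx":0.3,"dy":-3,"dz":0,"roll":0,"fingers":20}]'; python3 -c "
from h import *
from cell import robot
plan()
c=robot.read_camera('wrist');np.savez('pics/wrist13.npz',**c)
knob('wrist13')
cv2.imwrite('pics/wrist13z.png',cv2.resize(c['color'][30:280,190:390],None,fx=3,fy=3,interpolation=cv2.INTER_CUBIC)[:600])
print(wm(robot.read_state()['position']))"
```

```text
t: 23.5
position: [0.4192, -0.1466, 0.1272]
tcp_rot: [1.386, 1.095, -1.352]
wrist_force: [16.3, -1.6, -15.0]
gripper_width: 0.315
t 23.50 tcp [ 419.2 -146.6  127.2] F [ 16.3  -1.6 -15. ] Tq [-0.8  -4.03 -0.3 ] g 0.315 q [-0.35  0.11 -0.33  1.11  0.02  1.44]
tool axes x,y,z world: [ 0.016  0.011 -1.   ] [ 0.976 -0.219  0.014] [-0.219 -0.976 -0.014] jaw yaw -12.6
px (np.float64(254.5), np.float64(256.0)) 54 55 disc 0.009756560226528564 knob mixer [ -26.9 -159.4  170.7] dist-by-size 0.1647227138763196 t 0.15520862546472242
[-0.02766232 -0.15949096  0.1272202 ]
```

View pics/wrist13z.png

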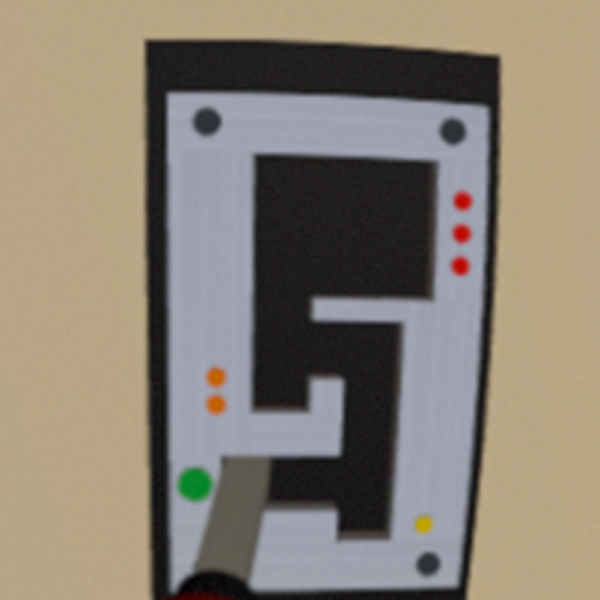

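```bash
python3 -m pendant '[{"dx":0.8,"dy":-1,"dz":0,"roll":0,"fingers":20},{"dx":0.8,"dy":-2,"dz":0,"roll":0,"fingers":20}]';  python3 -c "
from h import *
from cell import robot
plan()
c=robot.read_camera('wrist');np.savez('pics/wrist14.npz',**c)
knob('wrist14')
print(wm(robot.read_state()['position']))"
```

```text
t: 23.72
position: [0.4192, -0.1466, 0.1271]
tcp_rot: [1.388, 1.091, -1.35]
wrist_force: [16.2, -3.0, -11.3]
gripper_width: 0.314
t 23.72 tcp [ 419.2 -146.6  127.1] F [ 16.2  -3.  -11.3] Tq [-0.94 -4.3  -0.3 ] g 0.314 q [-0.35  0.11 -0.34  1.11  0.02  1.44]
tool axes x,y,z world: [ 0.02  0.01 -1.  ] [ 0.976 -0.219  0.017] [-0.219 -0.976 -0.014] jaw yaw -12.7
px (np.float64(254.5), np.float64(256.0)) 54 55 disc 0.009770788371331683 knob mixer [ -27.1 -159.4  170.7] dist-by-size 0.1647227138763196 t 0.15505061133230907
[-0.02770451 -0.15954494  0.12705616]
```

```bash
python3 -m pendant '[{"dx":0,"dy":-0.5,"dz":0,"roll":0,"fingers":45},{"dx":0,"dy":-0.5,"dz":0,"roll":0,"fingers":55},{"dx":0,"dy":0,"dz":0,"roll":0,"fingers":55},{"dx":0,"dy":0,"dz":0,"roll":0,"fingers":55},{"dx":-20,"dy":0,"dz":0,"roll":0,"fingers":55},{"dx":-45,"dy":0,"dz":0,"roll":0,"fingers":60},{"dx":-70,"dy":0,"dz":0,"roll":0,"fingers":60},{"dx":-95,"dy":0,"dz":0,"roll":0,"fingers":60},{"dx":-95,"dy":0,"dz":0,"roll":0,"fingers":60}]';  python3 - <<'E'
from h import *
from cell import robot
plan((.459,-.372,.20),23.7)
c=robot.read_camera('wrist');np.savez('pics/wrist15.npz',**c);cv2.imwrite('pics/wrist15.png',c['color'])
knob('wrist15')
c=robot.read_camera('top');np.savez('pics/top1.npz',**c)
cv2.imwrite("pics/top1z.png",np.clip(cv2.resize(c["color"][110:250,160:380],None,fx=3.5,fy=3.5,interpolation=cv2.INTER_CUBIC).astype(float)*1.6,0,255).astype(np.uint8))
E
```

```text
t: 24.52
position: [0.4186, -0.1481, 0.2261]
tcp_rot: [1.389, 1.087, -1.346]
wrist_force: [1.4, -0.7, 0.6]
gripper_width: 0.707
t 24.52 tcp [ 418.6 -148.1  226.1] F [ 1.4 -0.7  0.6] Tq [-0.05 -0.06  0.03] g 0.707 q [-0.35  0.07 -0.13  1.35  0.02  1.44]
tool axes x,y,z world: [ 0.025  0.008 -1.   ] [ 0.975 -0.219  0.023] [-0.219 -0.976 -0.013] jaw yaw -12.7
shift [ 25.3  87.8 210. ]
roll rad -0.635
px (np.float64(253.5), np.float64(192.0)) 34 35 disc 0.014558900338875247 knob mixer [ -25.8 -158.8  171.1] dist-by-size 0.2620540252517503 t 0.24440334131331792
```

View pics/wrist15.png

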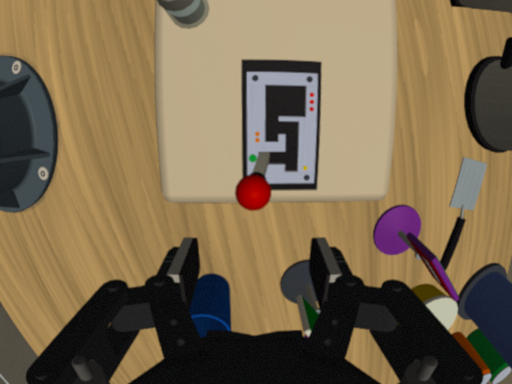

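View pics/top1z.png

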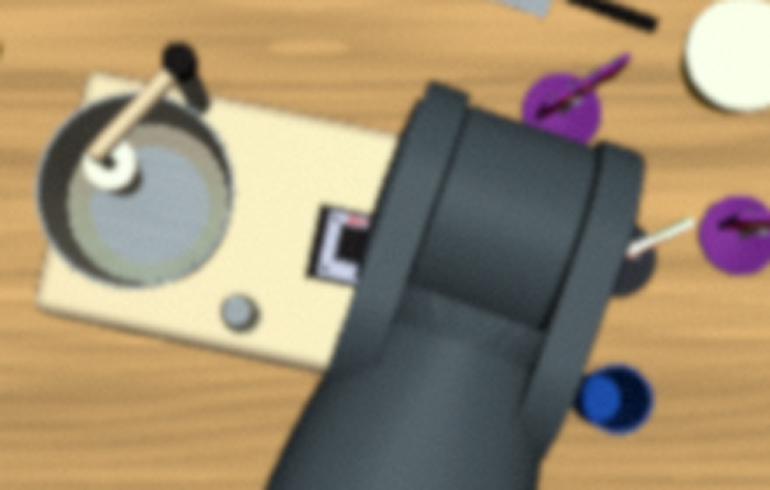

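Run:
```python
from h import *
W=C("wrist15")
cv2.imwrite("pics/w15z.png",cv2.resize(W.img[110:215,225:330],None,fx=5.5,fy=5.5,interpolation=cv2.INTER_CUBIC))
```

```text
(no output)
```

View pics/w15z.png

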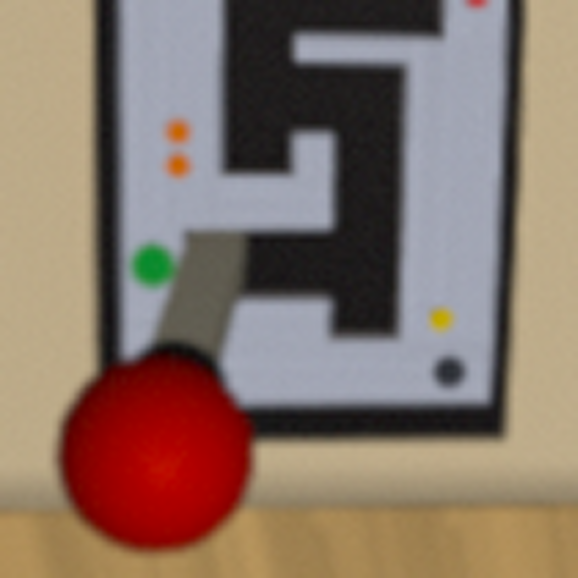

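```bash
python3 -m pendant '[{"dx":0,"dy":8,"dz":18,"roll":-0.1,"fingers":60},{"dx":0,"dy":20,"dz":45,"roll":-0.2,"fingers":60},{"dx":3,"dy":32,"dz":75,"roll":-0.3,"fingers":60},{"dx":6,"dy":45,"dz":105,"roll":-0.4,"fingers":60},{"dx":10,"dy":58,"dz":135,"roll":-0.5,"fingers":60},{"dx":14,"dy":70,"dz":165,"roll":-0.6,"fingers":60},{"dx":20,"dy":82,"dz":193,"roll":-0.635,"fingers":60},{"dx":25,"dy":88,"dz":210,"roll":-0.635,"fingers":60},{"dx":25,"dy":88,"dz":210,"roll":-0.635,"fingers":60}]';  python3 - <<'E'
from h import *
from cell import robot
plan((.459,-.372,.20),23.7)
c=robot.read_camera('wrist');np.savez('pics/wrist16.npz',**c);cv2.imwrite('pics/wrist16.png',c['color'])
E
```

```text
t: 25.37
position: [0.457, -0.374, 0.1928]
tcp_rot: [0.915, 1.367, -0.883]
wrist_force: [-0.1, -0.0, -0.3]
gripper_width: 0.701
t 25.37 tcp [ 457.  -374.   192.8] F [-0.1 -0.  -0.3] Tq [-0.08 -0.03 -0.01] g 0.701 q [-0.7   0.4   0.21  1.37  0.02  0.46]
tool axes x,y,z world: [ 0.018  0.012 -1.   ] [0.916 0.4   0.021] [ 0.4   -0.916 -0.003] jaw yaw 23.6
shift [-7.1  2.8 -1. ]
roll rad -0.002
```

View pics/wrist16.png

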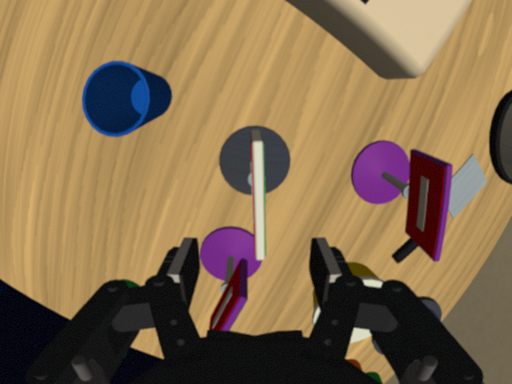

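Run:
```python
from h import *
W=C("wrist16")
m=(W.img.min(axis=2)>120).astype(np.uint8);m[:125]=0;m[270:]=0;m[:,:245]=0;m[:,275:]=0
n,l,st,ce=cv2.connectedComponentsWithStats(m);print(st[1:])
i=1+np.argmax(st[1:,4]);ys,xs=np.nonzero(l==i);P=np.c_[xs,ys]
r=cv2.minAreaRect(P.astype(np.float32));print(r)
b=cv2.boxPoints(r);b=b[np.argsort(b[:,1])];e1=(b[0]+b[1])/2;e2=(b[2]+b[3])/2
a,c=wplane(W,e1,.155),wplane(W,e2,.155);print(e1,e2,a,c,(a+c)/2,np.linalg.norm(a-c),np.degrees(np.arctan2(*(a-c)[1::-1])))
p=wplane(W,(254.5,160),.014);print("foot",p)
```

```text
[[ 253  141   12  120 1145]
 [ 248  174    4   12   35]]
((258.98370361328125, 200.46974182128906), (119.18975067138672, 9.964515686035156), 88.23760986328125)
[257.15088 140.90306] [260.81653 260.0364 ] [ 0.44210755 -0.33004432  0.155     ] [ 0.48528778 -0.42013777  0.155     ] [ 0.46369767 -0.37509105  0.155     ] 0.09990676510932149 115.60759344663676
foot [ 0.46197654 -0.37190368  0.014     ]
```

```bash
python3 - <<'E'
from h import *
W=C("wrist16")
for u in((243,265),(225,255)):
    p=wplane(W,u,.155);print(p,np.linalg.norm(p[:2]-[.4637,-.375]))
E
python3 -m pendant '[{"dx":10,"dy":3,"dz":2,"roll":-0.035,"fingers":36},{"dx":20,"dy":4,"dz":3.5,"roll":-0.035,"fingers":36},{"dx":25,"dy":4,"dz":3.5,"roll":-0.035,"fingers":36}]'
python3 - <<'E'
from h import *
from cell import robot
plan()
c=robot.read_camera('wrist');np.savez('pics/wrist17.npz',**c);cv2.imwrite('pics/wrist17.png',c['color'])
E
```

```text
[ 0.47341116 -0.43061432  0.155     ] 0.05645581989441198
[ 0.45576348 -0.42737091  0.155     ] 0.05296886807963648
t: 25.67
position: [0.4622, -0.3725, 0.167]
tcp_rot: [0.889, 1.381, -0.857]
wrist_force: [-0.0, 0.5, -0.7]
gripper_width: 0.422
t 25.67 tcp [ 462.2 -372.5  167. ] F [-0.   0.5 -0.7] Tq [0.03 0.04 0.  ] g 0.422 q [-0.69  0.41  0.16  1.31  0.02  0.43]
tool axes x,y,z world: [ 0.017  0.013 -1.   ] [0.902 0.432 0.021] [ 0.432 -0.902 -0.005] jaw yaw 25.6
```

View pics/wrist17.png

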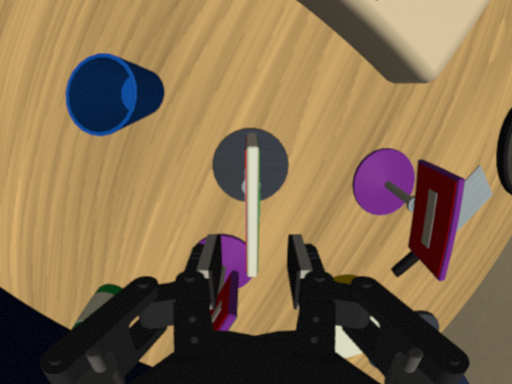

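```bash
python3 -m pendant '[{"dx":15,"dy":0,"dz":1,"roll":0,"fingers":36},{"dx":32,"dy":-0.5,"dz":2,"roll":0,"fingers":36},{"dx":50,"dy":-1,"dz":2,"roll":0,"fingers":36},{"dx":62,"dy":-1,"dz":2,"roll":0,"fingers":36},{"dx":70,"dy":-1,"dz":2,"roll":0,"fingers":36},{"dx":70,"dy":-1,"dz":2,"roll":0,"fingers":36}]'
python3 - <<'E'
from h import *
from cell import robot
plan()
c=robot.read_camera('wrist');np.savez('pics/wrist18.npz',**c);cv2.imwrite('pics/wrist18.png',c['color'])
E
```

```text
t: 26.22
position: [0.4624, -0.3726, 0.0953]
tcp_rot: [0.89, 1.384, -0.857]
wrist_force: [-0.4, -0.2, 0.5]
gripper_width: 0.418
t 26.22 tcp [ 462.4 -372.6   95.3] F [-0.4 -0.2  0.5] Tq [-0.03  0.01 -0.02] g 0.418 q [-0.69  0.44  0.02  1.15  0.02  0.43]
tool axes x,y,z world: [ 0.015  0.015 -1.   ] [0.902 0.432 0.02 ] [ 0.432 -0.902 -0.007] jaw yaw 25.6
```

View pics/wrist18.png

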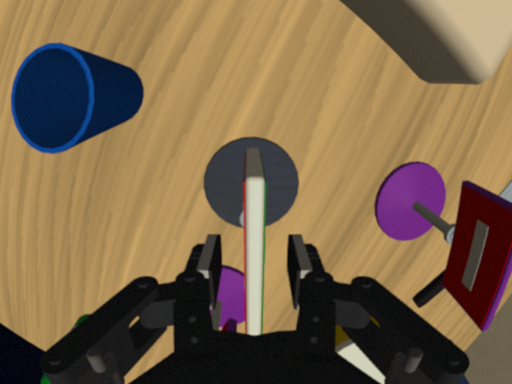

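```bash
python3 -m pendant '[{"dx":0,"dy":0,"dz":0,"roll":0,"fingers":20},{"dx":0,"dy":0,"dz":0,"roll":0,"fingers":10},{"dx":0,"dy":0,"dz":0,"roll":0,"fingers":3},{"dx":0,"dy":0,"dz":0,"roll":0,"fingers":3},{"dx":0,"dy":0,"dz":0,"roll":0,"fingers":3},{"dx":0,"dy":0,"dz":0,"roll":0,"fingers":3},{"dx":0,"dy":0,"dz":0,"roll":0,"fingers":3}]' 20
python3 - <<'E'
from h import *
from cell import robot
plan()
c=robot.read_camera('wrist');np.savez('pics/wrist19.npz',**c);cv2.imwrite('pics/wrist19.png',c['color'])
E
```

```text
t: 26.85
position: [0.4626, -0.3736, 0.0975]
tcp_rot: [0.889, 1.381, -0.858]
wrist_force: [-4.9, -1.3, 5.9]
gripper_width: 0.092
t 26.85 tcp [ 462.6 -373.6   97.5] F [-4.9 -1.3  5.9] Tq [-0.24  1.32 -0.03] g 0.092 q [-0.69  0.44  0.02  1.15  0.02  0.43]
tool axes x,y,z world: [ 0.016  0.013 -1.   ] [0.902 0.432 0.02 ] [ 0.432 -0.902 -0.005] jaw yaw 25.6
```

View pics/wrist19.png

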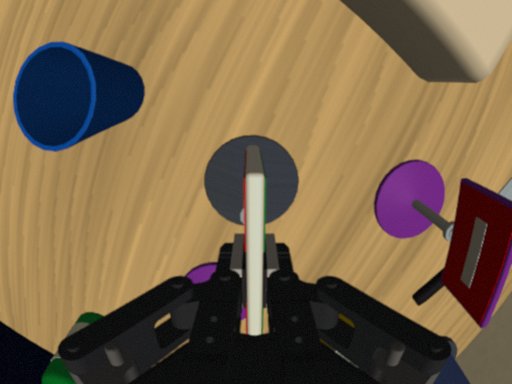

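```bash
python3 -m pendant '[{"dx":0,"dy":-0.4,"dz":0,"roll":-0.05,"fingers":3},{"dx":0,"dy":-0.4,"dz":0,"roll":-0.13,"fingers":3},{"dx":0,"dy":-0.4,"dz":0,"roll":-0.23,"fingers":3},{"dx":0,"dy":-0.4,"dz":0,"roll":-0.33,"fingers":3},{"dx":0,"dy":-0.4,"dz":0,"roll":-0.40,"fingers":3},{"dx":0,"dy":-0.4,"dz":0,"roll":-0.40,"fingers":3}]'
python3 - <<'E'
from h import *
from cell import robot
plan()
c=robot.read_camera('wrist');np.savez('pics/wrist20.npz',**c);cv2.imwrite('pics/wrist20.png',c['color'])
E
```

```text
t: 27.4
position: [0.4622, -0.3738, 0.0977]
tcp_rot: [0.577, 1.486, -0.549]
wrist_force: [0.9, 0.7, -5.2]
gripper_width: 0.092
t 27.40 tcp [ 462.2 -373.8   97.7] F [ 0.9  0.7 -5.2] Tq [-0.09  0.16  0.02] g 0.092 q [-0.69  0.44  0.02  1.15  0.02  0.03]
tool axes x,y,z world: [ 0.016  0.013 -1.   ] [0.66  0.751 0.02 ] [ 0.751 -0.66   0.003] jaw yaw 48.7
```

View pics/wrist20.png

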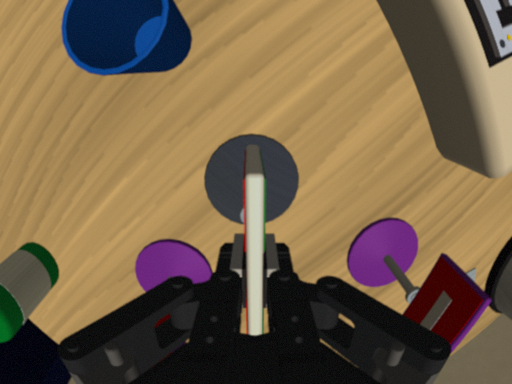

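The tile turns with the gripper at small forces, so I'll continue. From q6 0.03 it needs about 2.74 rad more.

```bash
python3 -m pendant '[{"dx":0,"dy":0,"dz":0,"roll":-0.06,"fingers":3},{"dx":0,"dy":0,"dz":0,"roll":-0.17,"fingers":3},{"dx":0,"dy":0,"dz":0,"roll":-0.29,"fingers":3},{"dx":0,"dy":0,"dz":0,"roll":-0.41,"fingers":3},{"dx":0,"dy":0,"dz":0,"roll":-0.53,"fingers":3},{"dx":0,"dy":0,"dz":0,"roll":-0.65,"fingers":3},{"dx":0,"dy":0,"dz":0,"roll":-0.77,"fingers":3},{"dx":0,"dy":0,"dz":0,"roll":-0.89,"fingers":3},{"dx":0,"dy":0,"dz":0,"roll":-1.01,"fingers":3},{"dx":0,"dy":0,"dz":0,"roll":-1.13,"fingers":3},{"dx":0,"dy":0,"dz":0,"roll":-1.2,"fingers":3},{"dx":0,"dy":0,"dz":0,"roll":-1.2,"fingers":3}]'; python3 -c "
from h import *
plan()"
```

```text
t: 28.45
position: [0.4622, -0.3743, 0.0977]
tcp_rot: [-0.365, 1.521, 0.378]
wrist_force: [0.8, -5.5, -7.6]
gripper_width: 0.092
t 28.45 tcp [ 462.2 -374.3   97.7] F [ 0.8 -5.5 -7.6] Tq [-1.13  0.03  0.04] g 0.092 q [-0.69  0.44  0.02  1.15  0.02 -1.17]
tool axes x,y,z world: [ 0.016  0.012 -1.   ] [-0.457  0.889  0.003] [0.889 0.457 0.019] jaw yaw 117.2
```

```bash
python3 -m pendant '[{"dx":0,"dy":-0.6,"dz":0,"roll":-0.06,"fingers":3},{"dx":0,"dy":-0.6,"dz":0,"roll":-0.17,"fingers":3},{"dx":0,"dy":-0.6,"dz":0,"roll":-0.29,"fingers":3},{"dx":0,"dy":-0.6,"dz":0,"roll":-0.41,"fingers":3},{"dx":0,"dy":-0.6,"dz":0,"roll":-0.53,"fingers":3},{"dx":0,"dy":-0.6,"dz":0,"roll":-0.65,"fingers":3},{"dx":0,"dy":-0.6,"dz":0,"roll":-0.77,"fingers":3},{"dx":0,"dy":-0.6,"dz":0,"roll":-0.89,"fingers":3},{"dx":0,"dy":-0.6,"dz":0,"roll":-1.01,"fingers":3},{"dx":0,"dy":-0.6,"dz":0,"roll":-1.13,"fingers":3},{"dx":0,"dy":-0.6,"dz":0,"roll":-1.2,"fingers":3},{"dx":0,"dy":-0.6,"dz":0,"roll":-1.2,"fingers":3}]'; python3 -c "
from h import *
plan()"
```

```text
t: 29.45
position: [0.4626, -0.3746, 0.0978]
tcp_rot: [-1.284, 1.138, 1.278]
wrist_force: [3.4, 0.0, -5.6]
gripper_width: 0.086
t 29.45 tcp [ 462.6 -374.6   97.8] F [ 3.4  0.  -5.6] Tq [0.08 0.02 0.03] g 0.086 q [-0.69  0.44  0.02  1.15  0.02 -2.37]
tool axes x,y,z world: [ 0.016  0.012 -1.   ] [-0.995 -0.103 -0.017] [-0.103  0.995  0.01 ] jaw yaw -174.1
```

```bash
python3 -m pendant '[{"dx":0,"dy":0,"dz":0,"roll":-0.1,"fingers":3},{"dx":0,"dy":0,"dz":0,"roll":-0.2,"fingers":3},{"dx":0,"dy":0,"dz":0,"roll":-0.28,"fingers":3},{"dx":0,"dy":0,"dz":0,"roll":-0.30,"fingers":3}]'; python3 -c "
from h import *
plan()"
python3 -m pendant '[{"dx":0,"dy":0,"dz":0,"roll":-0.02,"fingers":3},{"dx":0,"dy":0,"dz":0,"roll":-0.03,"fingers":3}]'; python3 -c "
from h import *
plan()"; python3 -m pendant '[{"dx":0,"dy":0,"dz":0,"roll":-0.02,"fingers":3},{"dx":0,"dy":0,"dz":0,"roll":-0.03,"fingers":3}]'; python3 -c "
from h import *
plan()"
```

```text
t: 29.78
position: [0.4627, -0.3746, 0.098]
tcp_rot: [-1.498, 0.973, 1.487]
wrist_force: [2.0, 1.5, -3.3]
gripper_width: 0.091
t 29.78 tcp [ 462.7 -374.6   98. ] F [ 2.   1.5 -3.3] Tq [ 0.4  -0.07 -2.31] g 0.091 q [-0.69  0.44  0.03  1.15  0.02 -2.66]
tool axes x,y,z world: [ 0.016  0.012 -1.   ] [-0.921 -0.389 -0.02 ] [-0.389  0.921  0.005] jaw yaw -157.1
t: 29.95
position: [0.4627, -0.3746, 0.0981]
tcp_rot: [-1.516, 0.957, 1.504]
wrist_force: [1.5, 1.0, -4.0]
gripper_width: 0.094
t 29.95 tcp [ 462.7 -374.6   98.1] F [ 1.5  1.  -4. ] Tq [ 0.32 -0.01 -2.64] g 0.094 q [-0.69  0.44  0.03  1.15  0.02 -2.69]
tool axes x,y,z world: [ 0.016  0.012 -1.   ] [-0.911 -0.412 -0.02 ] [-0.412  0.911  0.005] jaw yaw -155.7
t: 30.12
position: [0.4627, -0.3746, 0.0981]
tcp_rot: [-1.536, 0.939, 1.523]
wrist_force: [2.1, 1.1, -3.1]
gripper_width: 0.091
t 30.12 tcp [ 462.7 -374.6   98.1] F [ 2.1  1.1 -3.1] Tq [ 0.37 -0.02 -3.12] g 0.091 q [-0.69  0.44  0.03  1.15  0.02 -2.72]
tool axes x,y,z world: [ 0.017  0.013 -1.   ] [-0.899 -0.438 -0.02 ] [-0.438  0.899  0.004] jaw yaw -154.0
```

```bash
python3 -m pendant '[{"dx":0,"dy":0,"dz":0,"roll":0,"fingers":20},{"dx":0,"dy":0,"dz":0,"roll":0,"fingers":36},{"dx":0,"dy":0,"dz":0,"roll":0,"fingers":36},{"dx":0,"dy":0,"dz":0,"roll":0,"fingers":36},{"dx":-20,"dy":0,"dz":0,"roll":0,"fingers":36},{"dx":-50,"dy":0,"dz":0,"roll":0,"fingers":36},{"dx":-80,"dy":0,"dz":0,"roll":0,"fingers":36},{"dx":-110,"dy":0,"dz":0,"roll":0,"fingers":36},{"dx":-130,"dy":0,"dz":0,"roll":0,"fingers":36},{"dx":-130,"dy":0,"dz":0,"roll":0,"fingers":36}]'
python3 - <<'E'
from h import *
from cell import robot
plan()
c=robot.read_camera('wrist');np.savez('pics/wrist21.npz',**c);cv2.imwrite('pics/wrist21.png',c['color'])
c=robot.read_camera('side');np.savez('pics/side6.npz',**c);cv2.imwrite('pics/side6.png',c['color'])
E
```

```text
t: 30.95
position: [0.4618, -0.3773, 0.2327]
tcp_rot: [-1.542, 0.94, 1.518]
wrist_force: [1.1, -0.6, 0.3]
gripper_width: 0.424
t 30.95 tcp [ 461.8 -377.3  232.7] F [ 1.1 -0.6  0.3] Tq [-0.09 -0.02  0.  ] g 0.424 q [-0.7   0.41  0.32  1.47  0.02 -2.72]
tool axes x,y,z world: [ 0.021  0.009 -1.   ] [-0.899 -0.438 -0.023] [-0.438  0.899 -0.002] jaw yaw -154.0
```

View pics/wrist21.png

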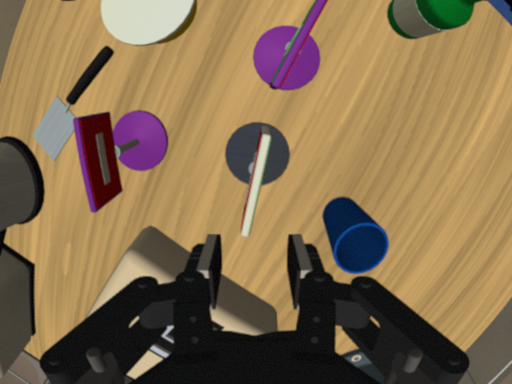

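View pics/side6.png

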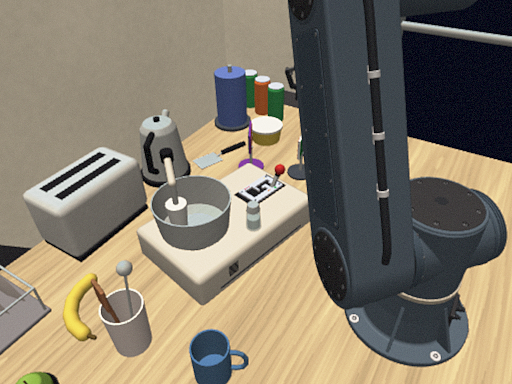

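Run:
```python
from h import *
W=C("wrist21")
m=(W.img.min(axis=2)>120).astype(np.uint8);m[:125]=0;m[245:]=0;m[:,:235]=0;m[:,280:]=0
n,l,st,ce=cv2.connectedComponentsWithStats(m);print(st[1:])
i=1+np.argmax(st[1:,4]);ys,xs=np.nonzero(l==i)
r=cv2.minAreaRect(np.c_[xs,ys].astype(np.float32));print(r)
b=cv2.boxPoints(r);b=b[np.argsort(b[:,1])];e1=(b[0]+b[1])/2;e2=(b[2]+b[3])/2
a,c=wplane(W,e1,.155),wplane(W,e2,.155);print(a,c,(a+c)/2,np.linalg.norm(a-c),np.degrees(np.arctan2(*(a-c)[1::-1])))
cv2.imwrite("pics/w21z.png",cv2.resize(W.img[110:250,210:310],None,fx=4,fy=4,interpolation=cv2.INTER_CUBIC))
```

```text
[[241 134  30 103 870]
 [249 162   5  11  31]]
((255.1117706298828, 185.24705505371094), (8.568753242492676, 104.77741241455078), 12.52880859375)
[ 0.47548825 -0.42361013  0.155     ] [ 0.45111525 -0.32683473  0.155     ] [ 0.46330175 -0.37522243  0.155     ] 0.0997973954291335 -75.86397473759402
```

View pics/w21z.png

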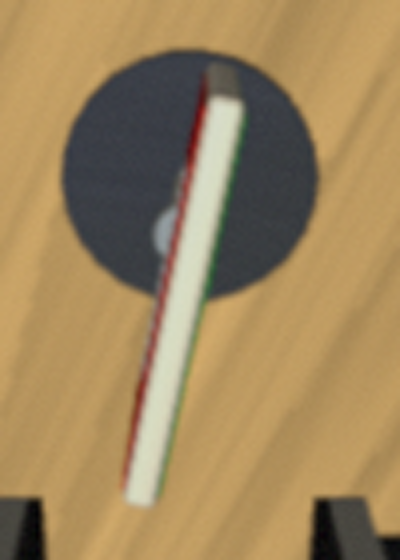

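Run:
```python
from h import *
plan((.4627,-.3746,.098),14.1)
```

```text
t 31.05 tcp [ 461.  -376.5  228.6] F [-0.6  0.1 -1.2] Tq [-0.02  0.03 -0.03] g 0.422 q [-0.7   0.41  0.31  1.47  0.02 -2.72]
tool axes x,y,z world: [ 0.018  0.012 -1.   ] [-0.899 -0.438 -0.021] [-0.438  0.899  0.003] jaw yaw -154.0
shift [130.6   0.3   0.6]
roll rad 0.207
```

```bash
python3 -m pendant '[{"dx":5,"dy":0,"dz":0,"roll":0.1,"fingers":36},{"dx":15,"dy":0,"dz":0.5,"roll":0.2,"fingers":36},{"dx":40,"dy":0.3,"dz":0.6,"roll":0.207,"fingers":36},{"dx":70,"dy":0.3,"dz":0.6,"roll":0.207,"fingers":36},{"dx":100,"dy":0.3,"dz":0.6,"roll":0.207,"fingers":36},{"dx":120,"dy":0.3,"dz":0.6,"roll":0.207,"fingers":36},{"dx":130,"dy":0.3,"dz":0.6,"roll":0.207,"fingers":36},{"dx":130,"dy":0.3,"dz":0.6,"roll":0.207,"fingers":20},{"dx":130,"dy":0.3,"dz":0.6,"roll":0.207,"fingers":10},{"dx":130,"dy":0.3,"dz":0.6,"roll":0.207,"fingers":3},{"dx":130,"dy":0.3,"dz":0.6,"roll":0.207,"fingers":3},{"dx":130,"dy":0.3,"dz":0.6,"roll":0.207,"fingers":3}]' 20; python3 -c "
from h import *
plan()"; python3 -m pendant '[{"dx":0,"dy":0,"dz":0,"roll":0,"fingers":3},{"dx":0,"dy":0,"dz":0,"roll":0,"fingers":3},{"dx":0,"dy":0,"dz":0,"roll":-0.01,"fingers":3},{"dx":0,"dy":0,"dz":0,"roll":-0.02,"fingers":3},{"dx":0,"dy":0,"dz":0,"roll":-0.02,"fingers":3}]'; python3 -c "
from h import *
plan()"; python3 -m pendant '[{"dx":0,"dy":0,"dz":0,"roll":-0.02,"fingers":3},{"dx":0,"dy":0,"dz":0,"roll":-0.03,"fingers":3},{"dx":0,"dy":0,"dz":0,"roll":-0.03,"fingers":3}]'; python3 -c "
from h import *
plan()"
```

```text
t: 32.05
position: [0.4629, -0.3747, 0.0993]
tcp_rot: [-1.39, 1.061, 1.377]
wrist_force: [-0.9, 2.5, -2.8]
gripper_width: 0.09
t 32.05 tcp [ 462.9 -374.7   99.3] F [-0.9  2.5 -2.8] Tq [0.3  0.6  0.01] g 0.090 q [-0.69  0.44  0.02  1.15  0.02 -2.51]
tool axes x,y,z world: [ 0.018  0.011 -1.   ] [-0.97  -0.244 -0.02 ] [-0.244  0.97   0.006] jaw yaw -165.9
t: 32.47
position: [0.4629, -0.3747, 0.0994]
tcp_rot: [-1.405, 1.05, 1.392]
wrist_force: [0.7, 0.9, -6.0]
gripper_width: 0.088
t 32.47 tcp [ 462.9 -374.7   99.4] F [ 0.7  0.9 -6. ] Tq [ 0.28  0.41 -0.33] g 0.088 q [-0.69  0.44  0.02  1.15  0.02 -2.53]
tool axes x,y,z world: [ 0.018  0.011 -1.   ] [-0.964 -0.264 -0.02 ] [-0.264  0.964  0.006] jaw yaw -164.7
t: 32.72
position: [0.4629, -0.3747, 0.0994]
tcp_rot: [-1.428, 1.032, 1.414]
wrist_force: [-0.3, 1.6, -6.4]
gripper_width: 0.088
t 32.72 tcp [ 462.9 -374.7   99.4] F [-0.3  1.6 -6.4] Tq [ 0.43  0.39 -0.73] g 0.088 q [-0.69  0.44  0.02  1.15  0.02 -2.56]
tool axes x,y,z world: [ 0.018  0.011 -1.   ] [-0.956 -0.294 -0.021] [-0.294  0.956  0.005] jaw yaw -162.9
```

```bash
python3 -m pendant '[{"dx":0,"dy":0,"dz":0,"roll":0.02,"fingers":3},{"dx":0,"dy":0,"dz":0,"roll":0.035,"fingers":3},{"dx":0,"dy":0,"dz":0,"roll":0.035,"fingers":3}]'; python3 -c "
from h import *
plan()"; python3 -m pendant '[{"dx":0,"dy":0,"dz":0,"roll":0,"fingers":12},{"dx":0,"dy":0,"dz":0,"roll":0,"fingers":24},{"dx":0,"dy":0,"dz":0,"roll":0,"fingers":36},{"dx":0,"dy":0,"dz":0,"roll":0,"fingers":36},{"dx":-20,"dy":0,"dz":0,"roll":0,"fingers":36},{"dx":-50,"dy":0,"dz":0,"roll":0,"fingers":36},{"dx":-80,"dy":0,"dz":0,"roll":0,"fingers":36},{"dx":-110,"dy":0,"dz":0,"roll":0,"fingers":36},{"dx":-130,"dy":0,"dz":0,"roll":0,"fingers":36},{"dx":-130,"dy":0,"dz":0,"roll":0,"fingers":36}]'
python3 - <<'E'
from h import *
from cell import robot
plan((.3,-.43,.26))
c=robot.read_camera('wrist');np.savez('pics/wrist22.npz',**c)
W=C("wrist22")
m=(W.img.min(axis=2)>120).astype(np.uint8);m[:120]=0;m[250:]=0;m[:,:235]=0;m[:,285:]=0
n,l,st,ce=cv2.connectedComponentsWithStats(m);print(st[1:])
i=1+np.argmax(st[1:,4]);ys,xs=np.nonzero(l==i)
r=cv2.minAreaRect(np.c_[xs,ys].astype(np.float32));print(r)
b=cv2.boxPoints(r);b=b[np.argsort(b[:,1])];e1=(b[0]+b[1])/2;e2=(b[2]+b[3])/2
a,c=wplane(W,e1,.155),wplane(W,e2,.155);print(a,c,(a+c)/2,np.linalg.norm(a-c),np.degrees(np.arctan2(*(a-c)[1::-1])))
E
```

```text
t: 32.97
position: [0.4629, -0.3747, 0.0994]
tcp_rot: [-1.401, 1.053, 1.388]
wrist_force: [-0.4, 1.5, -8.3]
gripper_width: 0.092
t 32.97 tcp [ 462.9 -374.7   99.4] F [-0.4  1.5 -8.3] Tq [ 0.23  0.33 -0.33] g 0.092 q [-0.69  0.44  0.02  1.15  0.02 -2.52]
tool axes x,y,z world: [ 0.018  0.011 -1.   ] [-0.966 -0.258 -0.02 ] [-0.259  0.966  0.006] jaw yaw -165.0
t: 33.8
position: [0.4618, -0.3774, 0.2341]
tcp_rot: [-1.407, 1.053, 1.382]
wrist_force: [0.7, 0.3, 0.3]
gripper_width: 0.424
t 33.80 tcp [ 461.8 -377.4  234.1] F [0.7 0.3 0.3] Tq [-0.03 -0.07  0.02] g 0.424 q [-0.7   0.41  0.32  1.47  0.02 -2.53]
tool axes x,y,z world: [ 0.023  0.007 -1.   ] [-0.966 -0.259 -0.024] [-0.259  0.966  0.001] jaw yaw -165.0
shift [-30.  169.3  -9. ]
[[251 133  10 105 873]
 [263 167   1   3   3]]
((255.163818359375, 184.97271728515625), (8.447220802307129, 104.03955841064453), 1.1691392660140991)
[ 0.47530699 -0.42348435  0.155     ] [ 0.45122291 -0.32668777  0.155     ] [ 0.46326495 -0.37508606  0.155     ] 0.0997477875512626 -76.02787439056223
```

```bash
python3 -m pendant '[{"dx":-10,"dy":10,"dz":0,"roll":0,"fingers":36},{"dx":-20,"dy":35,"dz":-2,"roll":0,"fingers":36},{"dx":-30,"dy":65,"dz":-4,"roll":0,"fingers":36},{"dx":-30,"dy":95,"dz":-6,"roll":0,"fingers":36},{"dx":-30,"dy":125,"dz":-8,"roll":0,"fingers":36},{"dx":-30,"dy":150,"dz":-9,"roll":0,"fingers":36},{"dx":-30,"dy":168,"dz":-9,"roll":0,"fingers":36},{"dx":-30,"dy":168,"dz":-9,"roll":0,"fingers":36}]'
python3 - <<'E'
from h import *
from cell import robot
plan()
c=robot.read_camera('top');np.savez('pics/top2.npz',**c)
cv2.imwrite("pics/top2z.png",np.clip(cv2.resize(c["color"][110:250,130:390],None,fx=3,fy=3,interpolation=cv2.INTER_CUBIC).astype(float)*1.6,0,255).astype(np.uint8))
c=robot.read_camera('side');np.savez('pics/side7.npz',**c)
cv2.imwrite("pics/side7z.png",cv2.resize(c["color"][110:250,200:340],None,fx=4,fy=4,interpolation=cv2.INTER_CUBIC))
E
```

```text
t: 34.52
position: [0.2974, -0.43, 0.2577]
tcp_rot: [-1.402, 1.055, 1.383]
wrist_force: [-0.3, 0.8, -0.1]
gripper_width: 0.417
t 34.52 tcp [ 297.4 -430.   257.7] F [-0.3  0.8 -0.1] Tq [0.06 0.   0.04] g 0.417 q [-0.98  0.26  0.17  1.48  0.02 -2.81]
tool axes x,y,z world: [ 0.02   0.009 -1.   ] [-0.966 -0.256 -0.022] [-0.256  0.967  0.003] jaw yaw -165.2
```

View pics/top2z.png

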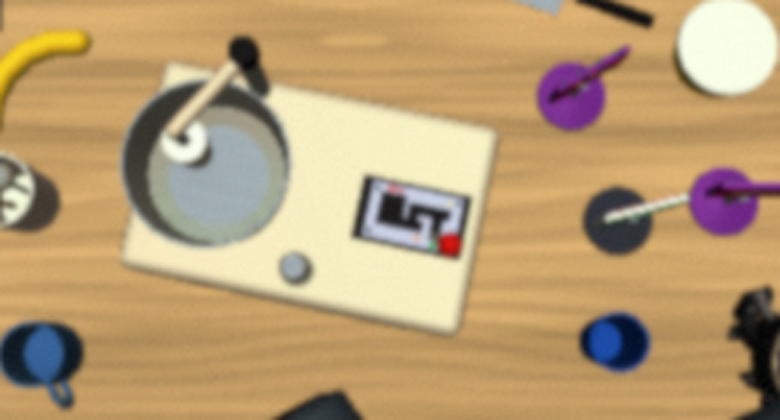

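View pics/side7z.png

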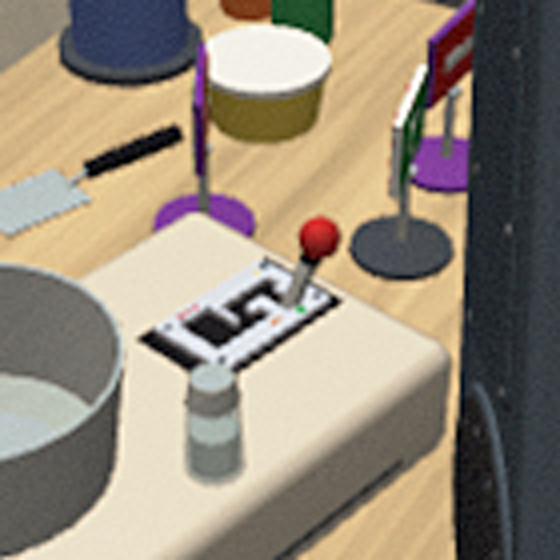

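Run:
```python
from h import *
W=C("wrist21");T=C("top2")
for z in(.085,.155): print("decoy",z,wplane(W,(273,86),z),wplane(W,(322,2),z))
print("real end",wplane(W,(267,133),.155))
c=C("top2").img
cv2.imwrite("pics/top2y.png",np.clip(cv2.resize(c[150:210,315:405],None,fx=8,fy=8,interpolation=cv2.INTER_CUBIC).astype(float)*1.7,0,255).astype(np.uint8))
cv2.imwrite("pics/w21y.png",cv2.resize(W.img[0:250,190:360],None,fx=2.4,fy=2.4,interpolation=cv2.INTER_CUBIC))
```

```text
decoy 0.085 [ 0.48728082 -0.46580624  0.085     ] [ 0.48225674 -0.57697152  0.085     ]
decoy 0.155 [ 0.48892509 -0.46303463  0.155     ] [ 0.48498748 -0.5501601   0.155     ]
real end [ 0.47551563 -0.42467023  0.155     ]
```

View pics/top2y.png

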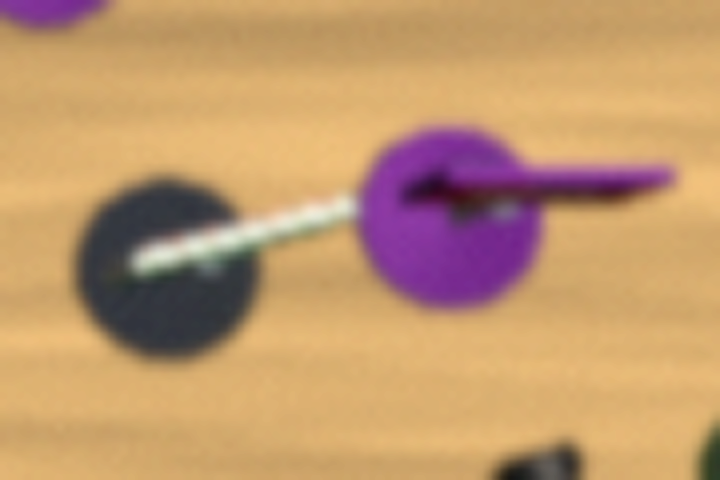

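View pics/w21y.png

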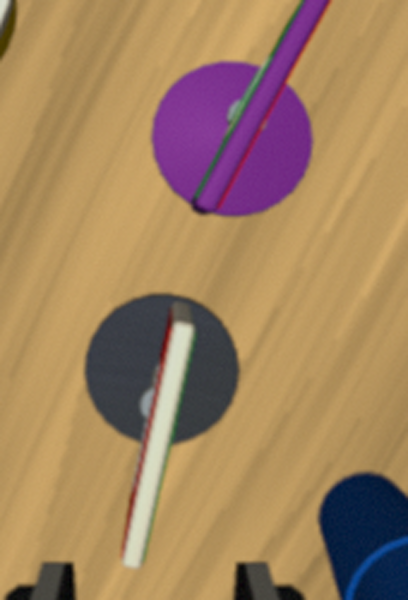

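Run:
```python
from h import *
def cen(c,x0,x1,y0,y1):
    h=cv2.cvtColor(c.img,cv2.COLOR_BGR2HSV);m=(((h[...,0]<6)|(h[...,0]>174))&(h[...,1]>190)&(h[...,2]>70)).astype(np.uint8)
    n,l,st,ce=cv2.connectedComponentsWithStats(m)
    return [ (ce[i].round(1),st[i,4]) for i in range(1,n) if x0<ce[i][0]<x1 and y0<ce[i][1]<y1 and st[i,4]>10]
S=C("side7");T=C("top2")
a=cen(S,265,295,155,185);b=cen(T,270,295,180,200);print(a,b)
k=tri(T,b[0][0],S,a[0][0]);print(k,(wm(k)*1000).round(1))
k=tri(T,b[0][0]+.2,S,a[0][0]+.2);print((wm(k)*1000).round(1))
# things left: compare before/after
t0=C("top0")
for n,(x0,x1,y0,y1) in dict(shaker=(220,238,190,208),mug=(125,165,212,248),jar=(95,155,155,195),beaker=(320,350,210,236)).items():
    A=t0.img[y0:y1,x0:x1].astype(int);B=T.img[y0:y1,x0:x1].astype(int);print(n,abs(A-B).mean().round(2))
```

```text
[(array([279.2, 168.8]), np.int32(65))] [(array([279.6, 191.3]), np.int32(32))]
[ 0.41712648 -0.14427011  0.17225609] [ -30.2 -157.7  172.3]
[ -30.5 -158.5  171.3]
shaker 5.53
mug 3.55
jar 4.04
beaker 3.33
```

Releasing may have let the knob come back about 1 mm: it read −27.1 under load and −25.8 after. There's plenty of time, so I'll go back, straddle the knob with open jaws and push it home from behind.

Run:
```python
from h import *
plan((.420,-.1466,.25),167.4)
```

```text
t 34.62 tcp [ 299.9 -429.4  257.7] F [-0.5  0.9  0. ] Tq [-0.03 -0.   -0.04] g 0.422 q [-0.98  0.26  0.17  1.48  0.02 -2.81]
tool axes x,y,z world: [ 0.021  0.009 -1.   ] [-0.966 -0.257 -0.023] [-0.257  0.966  0.003] jaw yaw -165.1
shift [  12.8 -188.6  242.4]
roll rad 0.48
```

```bash
python3 -m pendant '[{"dx":0,"dy":-10,"dz":12,"roll":0.05,"fingers":60},{"dx":0,"dy":-28,"dz":36,"roll":0.1,"fingers":60},{"dx":2,"dy":-48,"dz":62,"roll":0.16,"fingers":60},{"dx":3,"dy":-69,"dz":89,"roll":0.22,"fingers":60},{"dx":4,"dy":-90,"dz":116,"roll":0.28,"fingers":60},{"dx":6,"dy":-111,"dz":143,"roll":0.34,"fingers":60},{"dx":8,"dy":-132,"dz":170,"roll":0.4,"fingers":60},{"dx":10,"dy":-153,"dz":197,"roll":0.46,"fingers":60},{"dx":12,"dy":-172,"dz":222,"roll":0.48,"fingers":60},{"dx":13,"dy":-185,"dz":238,"roll":0.48,"fingers":60},{"dx":13,"dy":-188.6,"dz":242.4,"roll":0.48,"fingers":60},{"dx":13,"dy":-188.6,"dz":242.4,"roll":0.48,"fingers":60}]'
python3 - <<'E'
from h import *
from cell import robot
plan((.4205,-.1468,.127),167.4)
c=robot.read_camera('wrist');np.savez('pics/wrist23.npz',**c);cv2.imwrite('pics/wrist23.png',c['color'])
knob('wrist23')
E
```

```text
t: 35.62
position: [0.4206, -0.1449, 0.2496]
tcp_rot: [-1.05, 1.281, 1.04]
wrist_force: [-0.8, -0.6, 0.1]
gripper_width: 0.697
t 35.62 tcp [ 420.6 -144.9  249.6] F [-0.8 -0.6  0.1] Tq [ 0.01 -0.06 -0.01] g 0.697 q [-0.34  0.08 -0.06  1.41  0.02 -1.7 ]
tool axes x,y,z world: [ 0.021  0.009 -1.   ] [-0.976  0.215 -0.018] [0.215 0.977 0.014] jaw yaw 167.6
shift [122.5   1.9  -3.5]
roll rad 0.003
px (np.float64(256.0), np.float64(182.5)) 33 32 disc 0.02191724240948592 knob mixer [ -25.7 -159.5  170.9] dist-by-size 0.27001213532649954 t 0.2665991300634061
```

View pics/wrist23.png

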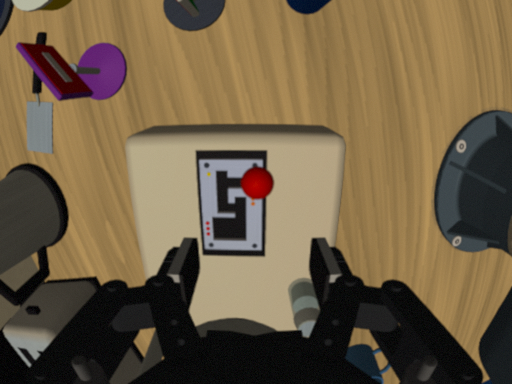

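```bash
python3 -m pendant '[{"dx":15,"dy":1,"dz":-2,"roll":0,"fingers":60},{"dx":40,"dy":2,"dz":-3.5,"roll":0,"fingers":60},{"dx":68,"dy":2,"dz":-3.5,"roll":0,"fingers":60},{"dx":95,"dy":2,"dz":-3.5,"roll":0,"fingers":60},{"dx":114,"dy":2,"dz":-3.5,"roll":0,"fingers":60},{"dx":121,"dy":2,"dz":-3.5,"roll":0,"fingers":60},{"dx":122,"dy":2,"dz":-3.5,"roll":0,"fingers":60}]'
python3 - <<'E'
from h import *
from cell import robot
plan()
print(wm(robot.read_state()["position"]))
c=robot.read_camera('wrist');np.savez('pics/wrist24.npz',**c);cv2.imwrite('pics/wrist24.png',c['color'])
knob('wrist24')
E
```

```text
t: 36.25
position: [0.4189, -0.1483, 0.1265]
tcp_rot: [-1.047, 1.283, 1.04]
wrist_force: [-0.3, -0.3, 0.3]
gripper_width: 0.702
t 36.25 tcp [ 418.9 -148.3  126.5] F [-0.3 -0.3  0.3] Tq [-0.    0.05 -0.01] g 0.702 q [-0.35  0.11 -0.34  1.11  0.02 -1.7 ]
tool axes x,y,z world: [ 0.019  0.01  -1.   ] [-0.976  0.217 -0.016] [0.217 0.976 0.013] jaw yaw 167.5
[-0.02757412 -0.16124667  0.12649542]
px (np.float64(252.0), np.float64(263.5)) 57 54 disc 0.020231042688930126 knob mixer [ -26.1 -159.   171. ] dist-by-size 0.15600391691893412 t 0.15661472428460405
```

View pics/wrist24.png

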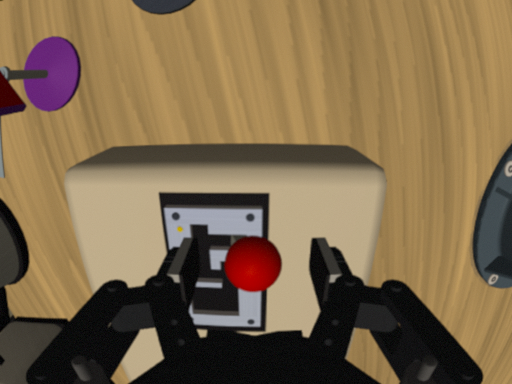

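```bash
python3 -m pendant '[{"dx":0,"dy":-0.5,"dz":0,"roll":0,"fingers":42},{"dx":0,"dy":-0.5,"dz":0,"roll":0,"fingers":42},{"dx":0,"dy":-0.5,"dz":0,"roll":0,"fingers":42},{"dx":0,"dy":1.5,"dz":0,"roll":0,"fingers":42},{"dx":0,"dy":3.5,"dz":0,"roll":0,"fingers":42}]'; python3 -m pendant '[{"dx":0,"dy":1,"dz":0,"roll":0,"fingers":42},{"dx":0,"dy":2,"dz":0,"roll":0,"fingers":42}]'; python3 -m pendant '[{"dx":0,"dy":1,"dz":0,"roll":0,"fingers":42},{"dx":0,"dy":1,"dz":0,"roll":0,"fingers":42}]'; python3 -c "
from h import *
from cell import robot
plan()
print(wm(robot.read_state()['position']))"
```

```text
t: 36.72
position: [0.4164, -0.1477, 0.1279]
tcp_rot: [-1.049, 1.282, 1.039]
wrist_force: [-0.1, 0.0, 0.3]
gripper_width: 0.491
t: 36.88
position: [0.4143, -0.1472, 0.1281]
tcp_rot: [-1.049, 1.282, 1.038]
wrist_force: [0.2, -0.5, -0.5]
gripper_width: 0.488
t: 37.05
position: [0.4133, -0.147, 0.1281]
tcp_rot: [-1.049, 1.282, 1.038]
wrist_force: [2.2, 0.5, -0.6]
gripper_width: 0.49
t 37.05 tcp [ 413.3 -147.   128.1] F [ 2.2  0.5 -0.6] Tq [-0.04 -0.29  0.01] g 0.490 q [-0.35  0.1  -0.35  1.1   0.02 -1.71]
tool axes x,y,z world: [ 0.021  0.009 -1.   ] [-0.976  0.216 -0.019] [0.216 0.976 0.013] jaw yaw 167.5
[-0.03335081 -0.16118403  0.12814327]
```

Contact beginning (2 N). Continuing in 0.7–1 mm steps.

```bash
for i in 1; do python3 -m pendant '[{"dx":0,"dy":0.8,"dz":0,"roll":0,"fingers":42},{"dx":0,"dy":0.8,"dz":0,"roll":0,"fingers":42}]'; python3 -m pendant '[{"dx":0,"dy":0.8,"dz":0,"roll":0,"fingers":42},{"dx":0,"dy":0.8,"dz":0,"roll":0,"fingers":42}]'; python3 -m pendant '[{"dx":0,"dy":0.8,"dz":0,"roll":0,"fingers":42},{"dx":0,"dy":0.8,"dz":0,"roll":0,"fingers":42}]'; done
```

```text
t: 37.22
position: [0.4129, -0.1469, 0.1282]
tcp_rot: [-1.049, 1.281, 1.038]
wrist_force: [4.9, -1.1, -3.6]
gripper_width: 0.489
t: 37.38
position: [0.4127, -0.1469, 0.1283]
tcp_rot: [-1.05, 1.28, 1.037]
wrist_force: [6.7, -0.7, -5.7]
gripper_width: 0.496
t: 37.55
position: [0.4127, -0.1468, 0.1283]
tcp_rot: [-1.051, 1.28, 1.036]
wrist_force: [8.7, -1.7, -7.1]
gripper_width: 0.49
```

```bash
python3 -m pendant '[{"dx":0,"dy":1,"dz":0,"roll":0,"fingers":42},{"dx":0,"dy":1.6,"dz":0,"roll":0,"fingers":42}]'; python3 -m pendant '[{"dx":0,"dy":1,"dz":0,"roll":0,"fingers":42},{"dx":0,"dy":1.6,"dz":0,"roll":0,"fingers":42}]';python3 - <<'E'
from h import *
from cell import robot
plan()
c=robot.read_camera('wrist');np.savez('pics/wrist25.npz',**c)
knob('wrist25')
E
```

```text
t: 37.72
position: [0.4122, -0.1467, 0.1283]
tcp_rot: [-1.052, 1.278, 1.035]
wrist_force: [13.6, -2.8, -11.6]
gripper_width: 0.488
t: 37.88
position: [0.4122, -0.1467, 0.1285]
tcp_rot: [-1.053, 1.276, 1.033]
wrist_force: [15.9, -2.8, -10.5]
gripper_width: 0.488
t 37.88 tcp [ 412.2 -146.7  128.5] F [ 15.9  -2.8 -10.5] Tq [-0.53 -2.87 -0.05] g 0.488 q [-0.36  0.09 -0.36  1.1   0.02 -1.71]
tool axes x,y,z world: [ 0.029  0.007 -1.   ] [-0.976  0.216 -0.026] [0.216 0.976 0.014] jaw yaw 167.5
px (np.float64(240.0), np.float64(261.0)) 55 53 disc 0.020555171743023723 knob mixer [ -27.1 -158.9  170.8] dist-by-size 0.16171107266103793 t 0.1586860154237644
```

Firm stop at 16 N with no more travel. I'll back off, open and retreat straight up.

```bash
python3 -m pendant '[{"dx":0,"dy":-3,"dz":0,"roll":0,"fingers":50},{"dx":0,"dy":-7,"dz":0,"roll":0,"fingers":60},{"dx":0,"dy":-7,"dz":0,"roll":0,"fingers":60},{"dx":0,"dy":-7,"dz":0,"roll":0,"fingers":60},{"dx":-25,"dy":-6,"dz":0,"roll":0,"fingers":60},{"dx":-55,"dy":-6,"dz":0,"roll":0,"fingers":60},{"dx":-85,"dy":-6,"dz":0,"roll":0,"fingers":60},{"dx":-115,"dy":-6,"dz":0,"roll":0,"fingers":60},{"dx":-125,"dy":-6,"dz":0,"roll":0,"fingers":60},{"dx":-125,"dy":-6,"dz":0,"roll":0,"fingers":60}]';python3 - <<'E'
from h import *
from cell import robot
plan((.30,-.43,.26))
c=robot.read_camera('wrist');np.savez('pics/wrist26.npz',**c)
knob('wrist26')
E
```

```text
t: 38.77
position: [0.4153, -0.1493, 0.2561]
tcp_rot: [-1.056, 1.274, 1.03]
wrist_force: [0.9, -0.1, -0.1]
gripper_width: 0.702
t 38.77 tcp [ 415.3 -149.3  256.1] F [ 0.9 -0.1 -0.1] Tq [-0.02  0.03  0.02] g 0.702 q [-0.36  0.06 -0.07  1.41  0.02 -1.71]
tool axes x,y,z world: [ 0.032  0.006 -0.999] [-0.976  0.216 -0.03 ] [0.216 0.976 0.013] jaw yaw 167.5
shift [  -9.3   51.8 -298.9]
px (np.float64(253.0), np.float64(186.5)) 31 30 disc 0.02203608932516324 knob mixer [ -26.  -158.9  171. ] dist-by-size 0.2874670054294276 t 0.27465463520817784
```

```bash
python3 -m pendant '[{"dx":0,"dy":5,"dz":-20,"roll":0,"fingers":60},{"dx":-5,"dy":12,"dz":-55,"roll":0,"fingers":60},{"dx":-8,"dy":20,"dz":-92,"roll":0,"fingers":60},{"dx":-9,"dy":27,"dz":-130,"roll":0,"fingers":60},{"dx":-9,"dy":34,"dz":-168,"roll":0,"fingers":60},{"dx":-9,"dy":40,"dz":-206,"roll":0,"fingers":60},{"dx":-9,"dy":46,"dz":-244,"roll":0,"fingers":60},{"dx":-9,"dy":52,"dz":-280,"roll":0,"fingers":60},{"dx":-9,"dy":52,"dz":-298,"roll":0,"fingers":60},{"dx":-9,"dy":52,"dz":-298,"roll":0,"fingers":60}]';python3 - <<'E'
from h import *
from cell import robot
plan()
S=robot.read_camera('side')["color"];T=robot.read_camera('top')["color"]
a=cv2.resize(S[90:250,190:350],(480,480),interpolation=cv2.INTER_CUBIC)
b=np.clip(cv2.resize(T[110:250,90:390],(800,373))[:, :].astype(float)*1.6,0,255).astype(np.uint8)
cv2.imwrite("pics/f1.png",a);cv2.imwrite("pics/f2.png",b)
E
```

```text
t: 39.65
position: [0.2976, -0.4314, 0.2555]
tcp_rot: [-1.049, 1.277, 1.032]
wrist_force: [0.3, -0.7, -0.3]
gripper_width: 0.704
t 39.65 tcp [ 297.6 -431.4  255.5] F [ 0.3 -0.7 -0.3] Tq [-0.03  0.03 -0.08] g 0.704 q [-0.99  0.25  0.16  1.47  0.03 -2.34]
tool axes x,y,z world: [ 0.028  0.009 -1.   ] [-0.975  0.219 -0.026] [0.219 0.976 0.015] jaw yaw 167.3
```

View pics/f1.png

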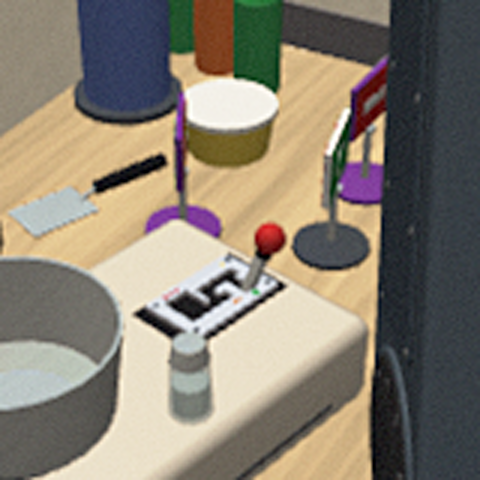

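View pics/f2.png

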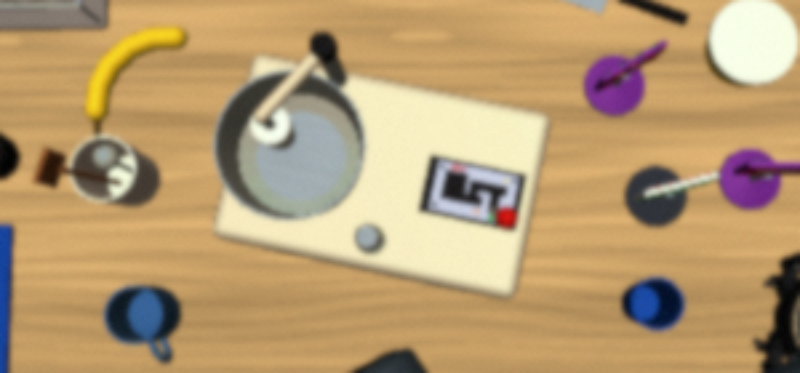

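The knob is over the park dot, the tile shows green to the front, everything else stands as before, and the arm is clear. Handing in.

```bash
python3 -c "
from cell import robot
print(robot.close_job(), robot.read_state()['t'])"
```

```text
the job is handed in; nothing more can be done
the job is handed in; nothing more can be done
```

The lever is in the park slot, the tile shows its green face to the front, and the job was handed in at about 40 s of the 72 s allowed.

**Lever:** I felt it through the gate in small steps: fast, front wall, medium end, crossing, back wall, slow end, mouth and park slot.
- The highest push along the slots was about 16 N, at the end of the park slot. The highest force of any kind was about 19 N, straight up or down.
- A second push from behind met a firm stop at 16 N. The final pictures show the stem at the slot's end by the green dot.
- After release, the wrist camera read the knob about 1 mm behind its place under load (−26.0 against −27.1 mm). I put that down to elastic give or camera error.
- The fixed cameras disagreed with the wrist camera by about 4 mm at the knob, so I relied on touch for the end position.
- In the slow run the ball slipped in the pads. I regripped and felt for that end stop again.

**Tile:** I turned it counter-clockwise until it hit its stop, which a second grip and gentle push confirmed. It measured about 168° of turn rather than 180°, so I assume it started about 11° off its zero stop. Turning past the stop on the first try put about 3 N m on the tile.

**Other things:** The shaker, jar, mug and beaker look unmoved in the before and after top pictures, and the arm was clear of everything.

**Fingertips:** In the pictures they sat about 33 mm above the reported TCP, so I set grasp heights from what I saw.

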